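Set up the box labeller for a batch

TASK

Book the job on and get the labeller ready: take the hand scanner out of its holder, hold it nose-down and still about 10 cm over the barcode on the clipboard for a second or two, and hang it back nose-down in the holder. Then set the side guide by feel: put its tongue on the rail under the nose of the machine, drag it gently along the rail until it drops into the hidden notch, and leave it there, square and down on the feed table. Last, stack all the kraft boxes that are there neatly one on another on the feed table, flat and square, long sides against the guide's fence side and ends against the nose, and press the start button on the nose, without disturbing the other things on the bench.

Things in the scene. Friction and masses are not known exactly. Their poses are not given: they have to be found in the camera images.
- machine: Tabletop box labeller, fixed: an aluminium feed table (400 mm along y, 200 along x, top 30 mm above the bench) before a grey overhanging nose and a white housing. Origin: on the bench under the middle of the nose's front face; x points into the machine, z up; the feed table spans x -200 to 0, y -200 to 200. Housing from x = 55 mm, 118 mm high; a label roll at its right reaches 230 mm.
- nose (a point): Middle of the nose's front lower edge, 36 mm above the feed table; axes as the machine's. The nose is 440 mm wide and 44 mm tall (top 80 mm above the feed table), its flat front at x = 0; it overhangs a 60 mm deep gap with closed cheeks at both ends.
- rail (a point): Middle of the front top edge of the steel rail under the nose; axes as the machine's. Flush with the nose's front, y -198 to 198, 45 mm deep, flat top 16 mm above the feed table. One notch 20 mm wide, open to the front and cut down to feed-table level, lies somewhere within 50 mm either side of this middle; it cannot be seen from above or beyond, nor is its place reported.
- start (a joint): Travel of the round push button (28 mm across, the only one that moves) on top of the nose: 0 up, 0.006 m fully down; springs back; fully down takes 5 N from above.
- start_top (a point): Centre of the push button's top face, on the nose's top 140 mm to the left (+y) of its middle, 32 mm behind its front.
- guide: Side guide, loose, about 0.28 kg: aluminium base 60 mm (x) by 36 (y) by 10 high, a fence 5 mm thick and 34 mm high on its -y edge (fence face at y = -18), a black grip on top and a steel tongue out of its +x end. Origin: centre of the underside, z up. Starts standing on the feed table. In use: square to the machine, base end 3 to 8 mm off the nose; the boxes lie on its -y side.
- grip (a point): On the guide: middle of its black upright grip, 54 mm above the underside, x = -2, y = 2. The grip is 46 mm along x, 16 mm across y, from 10 to 66 mm above the underside; 7 mm lies free between it and the fence, whose top is 34 mm up: grip it across y with the fingertips above the fence.
- tongue (a point): On the guide: lower edge of the tongue's tip, x = 75, 6 mm above the underside. The tongue is 15 mm wide, 8 mm thick, and juts 45 mm out of the base. On the rail it holds the base 10 mm clear of the feed table; in the notch it drops 10 mm, until the base stands on the feed table.
- scanner: Pistol-shaped hand scanner, 0.20 kg, hung nose-down. Origin: centre of the nose's lower face; z runs up the head. Head 96 mm tall: black nose 40 mm (x) by 54 (y), 34 tall, then a grey part 38 (x) by 44 (y) up to 96 mm, to be gripped across y; the handle (28 mm wide, 30 thick, centred 66 mm up) juts out to x = 110.
- window (a point): The scanner's window: centre of the nose's lower face, at the scanner's origin with its axes. The beam leaves along -z; the imager reads codes at any turn about the beam.
- holder: Fixed desk holder: base 100 by 90 mm and an open-topped cup for the scanner's nose, inside 52 mm (x) by 66 mm (y), floor 13 mm and rim 52 mm above the bench. Origin: centre of the underside; the scanner hangs with its axes along the holder's.
- ticket: Small fixed clipboard lying flat, 140 mm (x) by 110 mm (y), 5 mm thick, clip at its +x end up to 15 mm high, with the job ticket on it. Origin: centre of the underside.
- barcode (a point): Centre of the barcode (60 by 30 mm, black bars on white) on the ticket, 6 mm above the bench; z points up, out of the paper.
- box0: Kraft cardboard necklace box, loose, about 0.07 kg, 120 mm (x) by 52 mm (y) by 26 mm high, same all round, all alike; may be absent (three or four are there). Origin: centre of the underside; starts flat on the bench.
- box1: Kraft cardboard necklace box, loose, about 0.07 kg, 120 mm (x) by 52 mm (y) by 26 mm high, same all round, all alike; may be absent (three or four are there). Origin: centre of the underside; starts flat on the bench.
- box2: Kraft cardboard necklace box, loose, about 0.07 kg, 120 mm (x) by 52 mm (y) by 26 mm high, same all round, all alike; may be absent (three or four are there). Origin: centre of the underside; starts flat on the bench.
- box3: Kraft cardboard necklace box, loose, about 0.07 kg, 120 mm (x) by 52 mm (y) by 26 mm high, same all round, all alike; may be absent (three or four are there). Origin: centre of the underside; starts flat on the bench.
- calculator: Bystander, loose: grey desk calculator. Leave alone.
- tape_roll: Bystander, loose: roll of packing tape. Leave alone.
- stapler: Bystander, loose: blue stapler. Leave alone.
- screwdriver: Bystander, loose: screwdriver. Leave alone.
- pen_cup: Bystander, loose: blue pen cup. Leave alone.
- knife: Bystander, loose: blue closed cutter knife. Leave alone.
- flask: Bystander, loose: dark steel flask. Leave alone.

How it is judged:
On the way, in this order (a step that is already met when the one before it is completed fails the run):
1. the scanner is held nose-down and still, 60 to 160 mm over the barcode (x of window in the frame of barcode between -0.022 and 0.022 m and y of window in the frame of barcode between -0.022 and 0.022 m and z of window in the frame of barcode between 0.06 and 0.16 m and angle between the z axis of scanner and the z axis of barcode, either way round below 0.2 rad and linear speed of scanner below 0.02 m/s), for 0.6 s.
2. the scanner hangs nose-down in its holder again, let go (z of scanner in the frame of holder between 0 and 0.022 m and horizontal distance between scanner and holder below 0.015 m and angle between scanner's own z axis and vertical below 0.2 rad and contact force between scanner and the fingers below 0.1 N), for 0.2 s.
3. the guide's tongue is dragged along the top of the rail under the nose (x of tongue in the frame of machine above 0.025 m and angle between guide's own z axis and vertical below 0.12 rad and angle between the x axis of guide and the x axis of machine, either way round below 0.2 rad and z of tongue in the frame of machine between 0.0435 and 0.0485 m and linear speed of guide above 0.004 m/s and contact force between guide and machine above 0.2 N and contact force between guide and the fingers above 0.5 N), for 0.3 s.
4. the tongue has dropped into the notch (x of tongue in the frame of machine between 0.025 and 0.05 m and angle between guide's own z axis and vertical below 0.12 rad and angle between the x axis of guide and the x axis of machine, either way round below 0.2 rad and z of tongue in the frame of machine below 0.0395 m), for 0.2 s.
5. with all boxes stacked against guide and nose, the start button is pressed (all of step 4 and x of each of box0, box1, box2, box3 in the frame of machine above -0.071 m and y of box0 in the frame of guide between -0.054 and -0.04 m and angle between the x axis of each of box0, box1, box2, box3 and the x axis of machine, either way round below 0.09 rad and angle between the z axis of each of box0, box1, box2, box3 and the z axis of machine, either way round below 0.09 rad and linear speed of each of box0, box1, box2, box3 below 0.02 m/s and y of box1 in the frame of guide between -0.054 and -0.04 m and y of box2 in the frame of guide between -0.054 and -0.04 m and y of box3 in the frame of guide between -0.054 and -0.04 m and value of joint start above 0.004 m), for 0.05 s.
At the end, for the whole second after the job is handed in: Guide down in the notch (within 3.5 mm), square within 0.15 rad; all boxes present in one flat stack square within 0.09 rad, ends within 11 mm of the nose, long sides within 10 mm of the guide; scanner hung nose-down in holder; all at rest (all of step 4 and z of scanner in the frame of holder between 0 and 0.022 m and horizontal distance between scanner and holder below 0.015 m and angle between scanner's own z axis and vertical below 0.2 rad and x of each of box0, box1, box2, box3 in the frame of machine above -0.071 m and y of box0 in the frame of guide between -0.054 and -0.04 m and angle between the x axis of each of box0, box1, box2, box3 and the x axis of machine, either way round below 0.09 rad and angle between the z axis of each of box0, box1, box2, box3 and the z axis of machine, either way round below 0.09 rad and linear speed of each of box0, box1, box2, box3, guide below 0.02 m/s and y of box1 in the frame of guide between -0.054 and -0.04 m and y of box2 in the frame of guide between -0.054 and -0.04 m and y of box3 in the frame of guide between -0.054 and -0.04 m and angle between the x axis of guide and the x axis of machine, either way round below 0.15 rad); the robot touches nothing.
It fails at once if a bystander (grey desk calculator, roll of packing tape, blue stapler, screwdriver, blue pen cup, blue closed cutter knife, dark steel flask) is moved more than 30 mm (distance of any of calculator, tape_roll, stapler, screwdriver, pen_cup, knife, flask from where it was at the start of the episode above 0.03 m).
It fails at once if the guide is forced: more than 60 N between it and the machine (contact force between guide and machine above 60 N).
Of box0, box1, box2, box3 only 3 to 4 are there at a start; the rules pass over those that are not, and their reading is None.
At some moment in a run one of box0, box1, box2, box3 may be knocked a few centimetres aside while the robot is not near it.
It also fails if it takes over 210 s, if anything falls off the work surface, if the arm or the gripper's body presses on something with over 40 N, if the wrist force passes 120 N, or if a joint passes its speed limit or range.

ROBOT

A 6-joint arm with a two-finger parallel gripper is mounted at the origin on the work surface. World frame = base frame: x ahead of the robot, y to its left, z up, the work surface at z = 0. Lengths are in m, angles in rad, forces in N, time in s.
With the tool pointing down it reaches from about 0.35 to 0.925 m from the base axis. Payload 6.4 kg.
Tool frame: the origin (TCP) lies between the finger pads; the fingertips stand 17 mm ahead of it and the grasp point (between the pads) lies 2 mm behind it; z points along the fingers, y is the line along which they close (so a half turn about z gives the same grasp; the last joint's range is limited). The gripper opens to 85 mm and grips with 20 to 120 N. Pads are 22 mm wide; open, the fingers measure 114 mm over their backs; the gripper's body (76 mm by 85 mm) begins 54 mm behind the grasp point. The pads swing forward as they close: fully open they stand 13 mm farther back than shut.
Start: joints at [-1.324, 0.245, 1.558, -0, 1.339, -0.174], TCP at [0.266, -0.593, 0.248] pointing down, gripper open.
Joint ranges: [-3.13, 3.13], [-1.02, 2.26], [0.13, 2.54], [-0.95, 4.09], [0.21, 2.88], [-2.74, 2.74]. Speed limits (rad/s): [2.57, 2.57, 3.14, 3.14, 3.14, 3.14].

INTERFACE

Orientations are given as a unit quaternion [w, x, y, z].
In Python, from plant import status, snapshot, camera_info, hand_in, silhouettes, mark_of gives the robot as it stands.
- The arm moves only by the shell command python3 -m jog 'ROWS'. ROWS is JSON, a list of rows, each an object of numbers: "tx", "ty", "tz": the shift along the tool's x, y, z each as a share of 25 mm, from -1 to 1; "ax", "ay", "az": the turn, a rotation vector about the tool's x, y, z each as a share of 8 degrees, from -1 to 1; "hand": the opening, from 0 (shut) to 1 (fully open). In form: [{"tx": .., "ty": .., "tz": .., "ax": .., "ay": .., "az": .., "hand": ..}, ...]. A call has 1 to 20 rows; each row shifts and turns the commanded pose from where the row before left it, along the tool's axes as they then stand; what a row does not reach is not made up. A row lasts 1/8 s, in which the tool goes at most 62.5 mm and 10.7 degrees, less where a joint would pass 70% of its speed; a pose out of reach is approached as far as the arm can. A call with a number of a shift or a turn outside -1 to 1 is refused whole. A call with a gripper value outside its range is refused whole. The fingers move at their own pace and stop on an object; the grip force is fixed at half the most. Time passes only in rows, so rows that do not move let the fingers close. It gives the time, the measured TCP pose, the force, the opening and the grip force at its end, in the units of the state.
- status.read_state(): the state, without advancing time (a new reading comes with each control period).
- snapshot(name): name is "scene" or "side" or "wrist"; returns the picture (420x560x3 uint8, red, green, blue); there is no depth.
- camera_info(name): a dict with "fx", "fy", "cx", "cy" (pixels), "cam_to_world" (4x4, takes a point from camera to world coordinates). Camera axes: x right, y up, looking along -z (the intrinsics and any distortion apply to the point x, -y, -z); pixel columns grow to the right and rows downward; lengths in m; the calibration is good to about 2 mm. A picture is of the moment at which its call begins: read the wrist's pose just before it. camera_info takes no time and is no camera call; for the wrist camera it gives the pose at the moment of the call.
- hand_in(): hands the job in; it is judged then, once.
Trained networks look in the newest picture that a camera, given by its name, has taken for a name from the list of things; names that differ only in an ending like _2 or _b are one class to them, and where a whole thing is asked for, a point or a joint stands for the part that bears it (a point fixed in the world has none). Each returns a list of dicts, best first, with "p" (0 to 1); they miss things now and then, are a little off and sometimes report something else, mostly with a low value. They report only what shows in the picture. A call takes as long as a camera call.
- silhouettes(camera, name): "mask" (420x560 bool, what is visible of it).
- mark_of(camera, name): "position" ([x, y, z] in m, in world coordinates, good to about 4 mm: a listed point, or the origin of a listed thing).
The state is a dict: "t": time; "q": joint angles; "joint_vel": joint speeds; "joint_efforts": joint torques, N m; "ee_pos": TCP position; "eef_rot": TCP orientation; "ft_force": force on the tool from outside, world axes, zero at the start; "ft_torque": the same for the moment, N m; "gripper_width": finger opening in m; "grasp_force": force on a finger pad.
Only numpy, scipy, OpenCV 4.12 (cv2) and the standard library are available. Lean on these libraries where they do the work, as an engineer would, in place of code of your own. Each camera call takes 0.05 s, during which the arm holds its last target. There are 200 camera calls.

## Working session

There is one attempt and no reset: what is moved stays moved. The work goes in short steps, Python scripts to look and compute and a shell command to move; the robot and the scene stay as the last step left them, time stands still between calls to the robot, and variables do not carry over. Pictures are saved under pics/ and viewed, at most 14 in all, crops included, and the job is handed in when it is done.

```bash
mkdir -p pics; ls; cat > h.py <<'E'
import numpy as np, cv2
from plant import status, snapshot, camera_info, hand_in, silhouettes, mark_of
from scipy.spatial.transform import Rotation as R
def rot(q): return R.from_quat([q[1],q[2],q[3],q[0]]).as_matrix()
def save(n,f):
    im=snapshot(n); cv2.imwrite('pics/'+f,cv2.cvtColor(im,cv2.COLOR_RGB2BGR)); return im
def proj(ci,p):
    T=np.linalg.inv(np.array(ci['cam_to_world'])); c=T[:3,:3]@np.asarray(p)+T[:3,3]
    return np.array([ci['cx']+ci['fx']*c[0]/-c[2], ci['cy']-ci['fy']*c[1]/-c[2]])
def plane(ci,u,v,z):
    T=np.array(ci['cam_to_world']); d=T[:3,:3]@np.array([(u-ci['cx'])/ci['fx'],-(v-ci['cy'])/ci['fy'],-1.])
    o=T[:3,3]; return o+d*(z-o[2])/d[2]
E
python3 - <<'E'
from h import *
s=status.read_state(); print(s); print(camera_info('scene')); print(camera_info('side'))
for c in ['scene','side','wrist']: save(c,c+'0.png')
for n in ['machine','nose','rail','start_top','guide','grip','tongue','scanner','window','holder','ticket','barcode','box0']:
    for c in ['scene','side']:
        print(n,c,[(round(d['p'],2),np.round(d['position'],3).tolist()) for d in mark_of(c,n)[:5]])
print(rot(s['eef_rot']))
E
```

```text
pics
{'t': 0.0, 'q': array([-1.32409009e+00,  2.45816964e-01,  1.55905482e+00, -3.62165053e-05,
        1.33867575e+00, -1.74118329e-01]), 'joint_vel': array([ 1.95135115e-03,  8.66801899e-05, -7.17792240e-04,  9.22734483e-04,
       -1.20656019e-03,  3.84560218e-04]), 'joint_efforts': array([ 5.51175890e-04, -4.29512358e+01, -3.26127684e+01, -6.15678482e-05,
        5.34014107e-03, -2.77239292e-05]), 'ee_pos': array([ 0.26538691, -0.59276506,  0.2471565 ]), 'eef_rot': array([-9.76157549e-04,  9.77943547e-01,  2.08867096e-01, -5.30743133e-05]), 'ft_force': array([ 0.98866732, -0.85253374,  0.39457735]), 'ft_torque': array([-0.00887586, -0.02814433,  0.04585442]), 'grasp_force': 0.0, 'gripper_width': 0.08537566941917989}
{'fx': 488.35393527487014, 'fy': 488.35393527487014, 'cx': 281.49119344507244, 'cy': 207.62098650676023, 'cam_to_world': array([[-0.22199859, -0.80841445,  0.54514466,  1.34075663],
       [ 0.97502932, -0.1806904 ,  0.12910775,  0.15347482],
       [-0.00587016,  0.56019377,  0.8283408 ,  1.4049672 ],
       [ 0.        ,  0.        ,  0.        ,  1.        ]])}
{'f
[... 1616 characters left out ...]
601, 0.373, -0.001]), (0.34, [0.659, -0.13, 0.001])]
holder side [(0.71, [0.595, 0.37, -0.0])]
ticket scene [(0.58, [0.62, 0.22, -0.0]), (0.28, [0.624, 0.22, 0.003])]
ticket side [(0.81, [0.622, 0.218, 0.006])]
barcode scene [(0.78, [0.624, 0.219, 0.005])]
barcode side [(0.75, [0.623, 0.224, 0.006]), (0.65, [0.526, -0.265, 0.086])]
box0 scene [(0.86, [0.439, 0.184, -0.005]), (0.82, [0.448, 0.328, 0.001]), (0.78, [0.465, -0.443, -0.003])]
box0 side [(0.85, [0.445, 0.179, 0.001]), (0.78, [0.467, -0.437, -0.002]), (0.65, [0.45, 0.33, -0.002])]
[[ 9.12749067e-01  4.08520354e-01 -5.11581750e-04]
 [ 4.08520561e-01 -9.12747166e-01  1.88708300e-03]
 [ 3.03967021e-04 -1.93142491e-03 -9.99998089e-01]]
```

View pics/scene0.png

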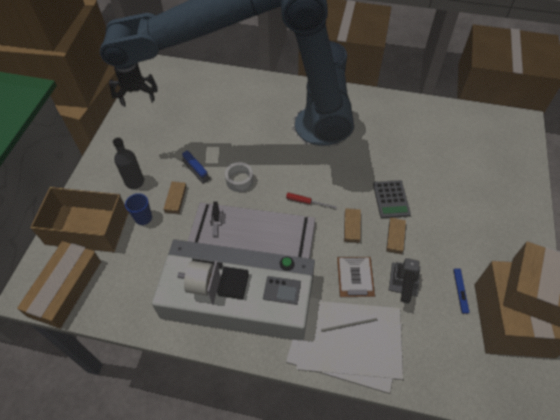

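View pics/side0.png

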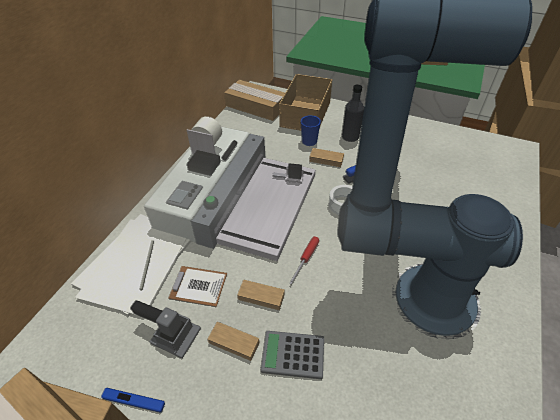

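The scene view shows three boxes: (352,225), (396,235) and (175,197). The guide stands at (215,213) on the feed table, the scanner in its holder at (408,280), the ticket at (355,275) and the start button at (287,263). Next I'll fit the yaws to the silhouettes.

```bash
cat >> h.py <<'E'
from scipy.optimize import minimize
def B(x0,x1,y0,y1,z0,z1): return np.array([[x,y,z] for x in(x0,x1) for y in(y0,y1) for z in(z0,z1)])
M={'box0':[B(-.06,.06,-.026,.026,0,.026)],
'scanner':[B(-.019,.019,-.022,.022,.040,.096),B(.0,.110,-.014,.014,.051,.081)],
'guide':[B(-.03,.03,-.018,.018,0,.01),B(-.03,.03,-.018,-.013,0,.034),B(-.025,.021,-.006,.010,.01,.066),B(.03,.075,-.0075,.0075,.006,.014)],
'ticket':[B(-.07,.07,-.055,.055,0,.005)]}
def render(ci,parts,T,S=2):
    im=np.zeros((420*S,560*S),np.uint8)
    for P in parts:
        q=np.array([proj(ci,T(p)) for p in P])
        cv2.fillConvexPoly(im,cv2.convexHull(((q+.5)*S*16).astype(np.int32)),1,cv2.LINE_8,4)
    return cv2.resize(im.astype(np.float32),(560,420),interpolation=cv2.INTER_AREA)
def fit(parts,views,x,y,yaw,z):
    # views: [(ci,mask)]
    def cost(v):
        c,s=np.cos(v[2]*5),np.sin(v[2]*5)
        T=lambda p:np.array([v[0]+c*p[0]-s*p[1],v[1]+s*p[0]+c*p[1],z+p[2]])
        J=0
        for ci,m in views:
            r=render(ci,parts,T); J+=1-np.minimum(r,m).sum()/np.maximum(r,m).sum()
        return J/len(views)
    r=minimize(cost,[x,y,yaw/5],method='Nelder-Mead',options=dict(initial_simplex=[[x,y,yaw/5],[x+.006,y,yaw/5],[x,y+.006,yaw/5],[x,y,yaw/5+.03]],xatol=2e-4,fatol=1e-4))
    return r.x[0],r.x[1],r.x[2]*5,r.fun
def bestfit(name,views,x,y,z,yaws):
    return min((fit(M[name],views,x,y,a,z) for a in yaws),key=lambda r:r[3])
def masknear(cam,name,p,ci):
    u=proj(ci,p); b=None
    for d in silhouettes(cam,name)[:6]:
        ys,xs=np.nonzero(d['mask'])
        if len(xs)==0: continue
        e=np.hypot(xs.mean()-u[0],ys.mean()-u[1])
        if b is None or e<b[0]: b=(e,d['mask'])
    return b
E
python3 - <<'E'
from h import *
cis={c:camera_info(c) for c in('scene','side')}
for c in cis: snapshot(c)
H=np.arange(-6,6)*np.pi/12
for n,p,z,ys in [('box0',(.442,.182),0,H[::2]/1),('box0',(.449,.329),0,H[::2]),('box0',(.466,-.44),0,H[::2]),('scanner',(.597,.372),.013,np.arange(-6,6)*np.pi/6),('guide',(.521,-.266),.03,[0,.2,.4]),('ticket',(.621,.219),0,[-.2,0,.2])]:
    vs=[]
    for c in cis:
        m=masknear(c,n,(*p,z+.02),cis[c])
        if m: print(c,n,round(m[0],1),m[1].sum(),end=' | ')
        if m and m[0]<25: vs.append((cis[c],m[1].astype(np.float32)))
    print(np.round(bestfit(n,vs,*p,z,ys),4), [np.round(bestfit(n,[v],*p,z,ys),3).tolist() for v in vs])
im=snapshot('scene'); g=cv2.cvtColor(im,cv2.COLOR_RGB2GRAY)
# machine table mask
for c in cis:
    d=silhouettes(c,'machine')
    if d: cv2.imwrite(f'pics/m_{c}.png',d[0]['mask'].astype(np.uint8)*255)
    st=[np.round(np.mean([np.nonzero(m['mask'])[1],np.nonzero(m['mask'])[0]],axis=1)) for m in silhouettes(c,'start_top')[:2]]
    print(st)
im=cv2.imread('pics/scene0.png')[190:330,140:340]; cv2.imwrite('pics/mc.png',cv2.resize(im,None,fx=4,fy=4,interpolation=2))
E
```

```text
scene box0 1.5 577 | side box0 1.1 926 | [0.4435 0.1819 0.1289 0.0756] [[0.441, 0.182, 0.127, 0.06], [0.445, 0.181, -3.002, 0.063]]
scene box0 1.5 561 | side box0 52.9 926 | [ 0.4484  0.3286 -0.035   0.0845] [[0.448, 0.329, -0.035, 0.084]]
scene box0 1.6 552 | side box0 1.6 462 | [ 0.464  -0.4388 -3.0259  0.0829] [[0.463, -0.438, 0.107, 0.052], [0.467, -0.441, 0.088, 0.076]]
scene scanner 3.8 624 | side scanner 18.2 1022 | [ 0.5956  0.373  -0.0539  0.1503] [[0.601, 0.371, -0.025, 0.141], [0.594, 0.376, -0.085, 0.119]]
scene guide 3.0 305 | side guide 4.4 390 | [ 0.5273 -0.266   0.2281  0.1515] [[0.524, -0.266, 0.252, 0.099], [0.531, -0.269, 0.249, 0.092]]
scene ticket 3.4 1410 | side ticket 143.8 368 | [0.6196 0.2199 0.2126 0.0487] [[0.62, 0.22, 0.213, 0.049]]
[array([352., 225.]), array([195., 166.])]
[array([210., 200.])]
```

View pics/mc.png

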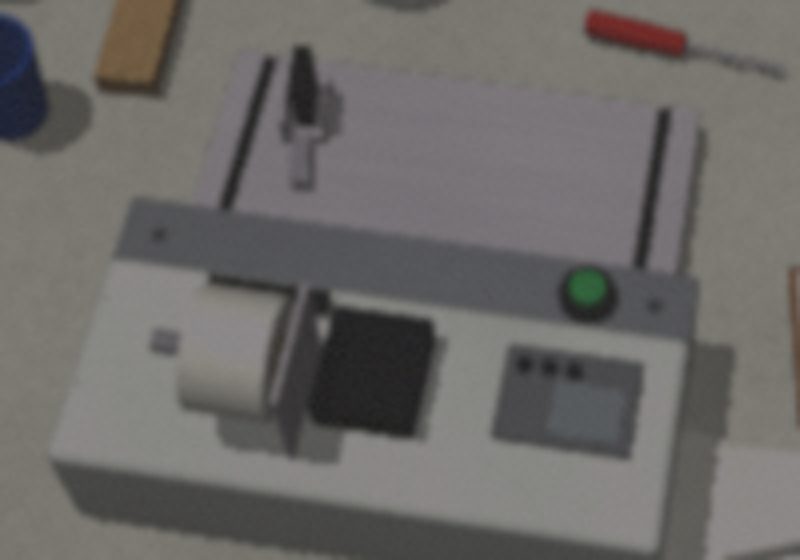

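The crop shows the nose's front top edge from scene pixel (174,239.5) to (314,261), and the feed table's outer edge from (201,203) to (314,217).

```bash
python3 - <<'E'
from h import *
ci=camera_info('scene')
q=lambda cx,cy,z: plane(ci,140+cx/4-.4,190+cy/4-.4,z)
for a,b,z in [((135,198),(697,283),.11),((245,52),(697,108),.03),((697,108),(677,272),.03),((272,58),(225,208),.03),((667,108),(641,266),.03)]:
    A,C=q(*a,z),q(*b,z); d=C-A; print(np.round(A,3),np.round(C,3),round(np.hypot(*d[:2]),3),'ang',round(np.degrees(np.arctan2(d[1],d[0])),2))
print(q(587,287,.136))
E
```

```text
[ 0.675 -0.347  0.11 ] [0.653 0.088 0.11 ] 0.435 ang 92.93
[ 0.476 -0.335  0.03 ] [0.448 0.053 0.03 ] 0.389 ang 94.16
[0.448 0.053 0.03 ] [0.604 0.067 0.03 ] 0.157 ang 4.89
[ 0.477 -0.311  0.03 ] [ 0.627 -0.303  0.03 ] 0.15 ang 2.97
[0.453 0.029 0.03 ] [0.605 0.038 0.03 ] 0.152 ang 3.37
[0.68717492 0.01157353 0.136     ]
```

```bash
python3 -m jog '[{"tx":-0.0,"ty":0,"tz":-1},{"tz":-1}]'
```

```text
invalid input at $[0]: expected keys tx, ty, tz, ax, ay, az, hand
```

```bash
cat >> h.py <<'E'
def plan(x,y,z,yaw):
    s=status.read_state(); Rm=rot(s['eef_rot']); p=np.array(s['ee_pos'])
    cur=np.arctan2(Rm[1,0],Rm[0,0]); d=(yaw-cur+np.pi)%(2*np.pi)-np.pi
    e=np.array([x,y,z])-p; xt=[np.cos(yaw),np.sin(yaw)]; yt=[np.sin(yaw),-np.cos(yaw)]
    u=np.array([e[:2]@xt,e[:2]@yt,-e[2]])/.025
    print('pos',np.round(p,4),'yaw',round(cur,3),'tilt',np.round(Rm[:2,2],4),'f',np.round(s['ft_force'],1),'w',round(s['gripper_width'],4),'g',round(s['grasp_force'],1),'t',round(s['t'],1),'q6',round(s['q'][5],2))
    print('az units first',round(-np.degrees(d)/8,2),'then tx ty tz units',np.round(u,2))
E
python3 -c "
from h import *
plan(.598,.372,.30,-.05)"
```

```text
pos [ 0.2655 -0.5933  0.2483] yaw 0.421 tilt [-0.  0.] f [0.2 0.3 0.5] w 0.0853 g 0.0 t 2.4 q6 -0.17
az units first 3.37 then tx ty tz units [ 11.35 -39.23  -2.07]
```

```bash
python3 -m jog '[{"tx":0,"ty":0,"tz":-0.5,"ax":0,"ay":0,"az":0.85,"hand":1},{"tx":0,"ty":0,"tz":-0.5,"ax":0,"ay":0,"az":0.84,"hand":1},{"tx":0,"ty":0,"tz":-0.5,"ax":0,"ay":0,"az":0.84,"hand":1},{"tx":0,"ty":0,"tz":-0.5,"ax":0,"ay":0,"az":0.84,"hand":1},{"tx":0.28,"ty":-1,"tz":0,"ax":0,"ay":0,"az":0,"hand":1},{"tx":0.28,"ty":-1,"tz":0,"ax":0,"ay":0,"az":0,"hand":1},{"tx":0.28,"ty":-1,"tz":0,"ax":0,"ay":0,"az":0,"hand":1},{"tx":0.28,"ty":-1,"tz":0,"ax":0,"ay":0,"az":0,"hand":1},{"tx":0.28,"ty":-1,"tz":0,"ax":0,"ay":0,"az":0,"hand":1},{"tx":0.28,"ty":-1,"tz":0,"ax":0,"ay":0,"az":0,"hand":1},{"tx":0.28,"ty":-1,"tz":0,"ax":0,"ay":0,"az":0,"hand":1},{"tx":0.28,"ty":-1,"tz":0,"ax":0,"ay":0,"az":0,"hand":1},{"tx":0.28,"ty":-1,"tz":0,"ax":0,"ay":0,"az":0,"hand":1},{"tx":0.28,"ty":-1,"tz":0,"ax":0,"ay":0,"az":0,"hand":1},{"tx":0.28,"ty":-1,"tz":0,"ax":0,"ay":0,"az":0,"hand":1},{"tx":0.28,"ty":-1,"tz":0,"ax":0,"ay":0,"az":0,"hand":1},{"tx":0.28,"ty":-1,"tz":0,"ax":0,"ay":0,"az":0,"hand":1},{"tx":0.28,"ty":-1,"tz":0,"ax":0,"ay":0,"az":0,"hand":1},{"tx":0.28,"ty":-1,"tz":0,"ax":0,"ay":0,"az":0,"hand":1},{"tx":0.28,"ty":-1,"tz":0,"ax":0,"ay":0,"az":0,"hand":1}]'; python3 -m jog '[{"tx":0.28,"ty":-1,"tz":0,"ax":0,"ay":0,"az":0,"hand":1},{"tx":0.28,"ty":-1,"tz":0,"ax":0,"ay":0,"az":0,"hand":1},{"tx":0.28,"ty":-1,"tz":0,"ax":0,"ay":0,"az":0,"hand":1},{"tx":0.28,"ty":-1,"tz":0,"ax":0,"ay":0,"az":0,"hand":1},{"tx":0.28,"ty":-1,"tz":0,"ax":0,"ay":0,"az":0,"hand":1},{"tx":0.28,"ty":-1,"tz":0,"ax":0,"ay":0,"az":0,"hand":1},{"tx":0.28,"ty":-1,"tz":0,"ax":0,"ay":0,"az":0,"hand":1},{"tx":0.28,"ty":-1,"tz":0,"ax":0,"ay":0,"az":0,"hand":1},{"tx":0.28,"ty":-1,"tz":0,"ax":0,"ay":0,"az":0,"hand":1},{"tx":0.28,"ty":-1,"tz":0,"ax":0,"ay":0,"az":0,"hand":1},{"tx":0.28,"ty":-1,"tz":0,"ax":0,"ay":0,"az":0,"hand":1},{"tx":0.28,"ty":-1,"tz":0,"ax":0,"ay":0,"az":0,"hand":1},{"tx":0.28,"ty":-1,"tz":0,"ax":0,"ay":0,"az":0,"hand":1},{"tx":0.28,"ty":-1,"tz":0,"ax":0,"ay":0,"az":0,"hand":1},{"tx":0.28,"ty":-1,"tz":0,"ax":0,"ay":0,"az":0,"hand":1},{"tx":0.28,"ty":-1,"tz":0,"ax":0,"ay":0,"az":0,"hand":1},{"tx":0.28,"ty":-1,"tz":0,"ax":0,"ay":0,"az":0,"hand":1},{"tx":0.28,"ty":-1,"tz":0,"ax":0,"ay":0,"az":0,"hand":1},{"tx":0.28,"ty":-1,"tz":0,"ax":0,"ay":0,"az":0,"hand":1},{"tx":0,"ty":0,"tz":0,"ax":0,"ay":0,"az":0,"hand":1}]'
python3 - <<'E'
from h import *
plan(.598,.372,.30,-.05)
ci=camera_info('wrist'); save('wrist','w1.png')
d=[]
for n in ['scanner','window','holder','barcode','ticket','box0']:
    print(n,[(round(d['p'],2),np.round(d['position'],3).tolist()) for d in mark_of('wrist',n)[:4]])
m=masknear('wrist','scanner',(.6,.372,.08),ci)
if m: print(m[0],m[1].sum(),bestfit('scanner',[(ci,m[1].astype(np.float32))],.598,.372,.013,[-.2,0,.2]))
E
```

```text
t: 4.9
ee_pos: [0.3974, -0.1979, 0.2984]
eef_rot: [0.0, 1.0, -0.025, 0.0]
ft_force: [1.2, -0.1, 0.2]
gripper_width: 0.0853
grasp_force: 0.0
t: 7.4
ee_pos: [0.5532, 0.2699, 0.2981]
eef_rot: [0.0, 1.0, -0.024, -0.0]
ft_force: [-0.0, -0.3, -0.8]
gripper_width: 0.0852
grasp_force: 0.0
pos [0.5532 0.2699 0.2981] yaw -0.048 tilt [-0.0004 -0.0001] f [-0.  -0.3 -0.8] w 0.0852 g 0.0 t 7.4 q6 1.89
az units first 0.02 then tx ty tz units [ 1.58 -4.17 -0.08]
scanner [(0.96, [0.597, 0.374, 0.014])]
window [(0.94, [0.598, 0.372, 0.014]), (0.38, [0.44, 0.182, -0.002])]
holder [(0.18, [0.302, 0.305, 0.002])]
barcode []
ticket [(0.61, [0.618, 0.219, -0.002])]
box0 [(0.83, [0.45, 0.329, -0.0]), (0.8, [0.441, 0.184, -0.003])]
35.862519637344505 5108 (np.float64(0.6005926299405695), np.float64(0.36972202216810124), np.float64(0.007616652351021967), np.float64(0.17262685298919678))
```

```bash
python3 -m jog '[{"tx":0.32,"ty":-0.83,"tz":0,"ax":0,"ay":0,"az":0,"hand":1},{"tx":0.32,"ty":-0.83,"tz":0,"ax":0,"ay":0,"az":0,"hand":1},{"tx":0.32,"ty":-0.83,"tz":0,"ax":0,"ay":0,"az":0,"hand":1},{"tx":0.32,"ty":-0.83,"tz":0,"ax":0,"ay":0,"az":0,"hand":1},{"tx":0.32,"ty":-0.83,"tz":0,"ax":0,"ay":0,"az":0,"hand":1},{"tx":0,"ty":0,"tz":0.9,"ax":0,"ay":0,"az":0,"hand":1},{"tx":0,"ty":0,"tz":0.9,"ax":0,"ay":0,"az":0,"hand":1},{"tx":0,"ty":0,"tz":0.9,"ax":0,"ay":0,"az":0,"hand":1},{"tx":0,"ty":0,"tz":0.9,"ax":0,"ay":0,"az":0,"hand":1},{"tx":0,"ty":0,"tz":0.9,"ax":0,"ay":0,"az":0,"hand":1},{"tx":0,"ty":0,"tz":0.9,"ax":0,"ay":0,"az":0,"hand":1},{"tx":0,"ty":0,"tz":0.9,"ax":0,"ay":0,"az":0,"hand":1},{"tx":0,"ty":0,"tz":0.8,"ax":0,"ay":0,"az":0,"hand":1},{"tx":0,"ty":0,"tz":0.7,"ax":0,"ay":0,"az":0,"hand":1},{"tx":0,"ty":0,"tz":0.5,"ax":0,"ay":0,"az":0,"hand":1},{"tx":0,"ty":0,"tz":0,"ax":0,"ay":0,"az":0,"hand":0},{"tx":0,"ty":0,"tz":0,"ax":0,"ay":0,"az":0,"hand":0},{"tx":0,"ty":0,"tz":0,"ax":0,"ay":0,"az":0,"hand":0},{"tx":0,"ty":0,"tz":0,"ax":0,"ay":0,"az":0,"hand":0},{"tx":0,"ty":0,"tz":0,"ax":0,"ay":0,"az":0,"hand":0}]'; python3 -c "
from h import *
plan(.6225,.220,.21,-.048)"
```

```text
t: 10.3
ee_pos: [0.5996, 0.3706, 0.0922]
eef_rot: [-0.001, 1.0, -0.025, 0.001]
ft_force: [0.1, 1.8, 4.1]
gripper_width: 0.0434
grasp_force: 62.8
pos [0.5996 0.3706 0.0922] yaw -0.05 tilt [0.0022 0.0012] f [0.1 1.8 4.1] w 0.0434 g 62.8 t 10.3 q6 2.01
az units first -0.01 then tx ty tz units [ 1.2   5.97 -4.71]
```

```bash
python3 -m jog '[{"tx":0,"ty":0,"tz":-0.5,"ax":0,"ay":0,"az":0,"hand":0},{"tx":0,"ty":0,"tz":-0.7,"ax":0,"ay":0,"az":0,"hand":0},{"tx":0,"ty":0,"tz":-0.7,"ax":0,"ay":0,"az":0,"hand":0},{"tx":0,"ty":0,"tz":-0.7,"ax":0,"ay":0,"az":0,"hand":0},{"tx":0,"ty":0,"tz":-0.7,"ax":0,"ay":0,"az":0,"hand":0},{"tx":0,"ty":0,"tz":-0.7,"ax":0,"ay":0,"az":0,"hand":0},{"tx":0.15,"ty":0.75,"tz":0,"ax":0,"ay":0,"az":0,"hand":0},{"tx":0.16,"ty":0.75,"tz":0,"ax":0,"ay":0,"az":0,"hand":0},{"tx":0.16,"ty":0.75,"tz":0,"ax":0,"ay":0,"az":0,"hand":0},{"tx":0.16,"ty":0.75,"tz":0,"ax":0,"ay":0,"az":0,"hand":0},{"tx":0.16,"ty":0.75,"tz":0,"ax":0,"ay":0,"az":0,"hand":0},{"tx":0.16,"ty":0.75,"tz":0,"ax":0,"ay":0,"az":0,"hand":0},{"tx":0.16,"ty":0.75,"tz":0,"ax":0,"ay":0,"az":0,"hand":0},{"tx":0.15,"ty":0.72,"tz":0,"ax":0,"ay":0,"az":0,"hand":0},{"tx":0,"ty":0,"tz":0,"ax":0,"ay":0,"az":0,"hand":0},{"tx":0,"ty":0,"tz":0,"ax":0,"ay":0,"az":0,"hand":0},{"tx":0,"ty":0,"tz":0,"ax":0,"ay":0,"az":0,"hand":0}]'; python3 -c "
from h import *
plan(.599,.3715,.185,-.05)
save('side','s1.png'); save('scene','sc1.png')
for c in ('side','scene'):
  for n in ('window','scanner','barcode'): print(n,[(round(d['p'],2),np.round(d['position'],3).tolist()) for d in mark_of(c,n)[:2]])
"
```

```text
t: 12.42
ee_pos: [0.6227, 0.2201, 0.1908]
eef_rot: [-0.0, 1.0, -0.024, 0.0]
ft_force: [-0.5, -0.0, -1.2]
gripper_width: 0.0429
grasp_force: 62.1
pos [0.6227 0.2201 0.1908] yaw -0.049 tilt [0.     0.0002] f [-0.5 -0.  -1.2] w 0.0429 g 62.1 t 12.4 q6 1.79
az units first 0.01 then tx ty tz units [-1.25 -6.    0.23]
window [(0.59, [0.622, 0.224, 0.109]), (0.36, [0.625, 0.224, 0.005])]
scanner [(0.67, [0.659, -0.127, 0.064]), (0.65, [0.62, 0.222, 0.111])]
barcode [(0.87, [0.625, 0.226, 0.008])]
window [(0.66, [0.62, 0.222, 0.11])]
scanner [(0.76, [0.621, 0.223, 0.11])]
barcode [(0.71, [0.621, 0.22, 0.006])]
```

View pics/s1.png

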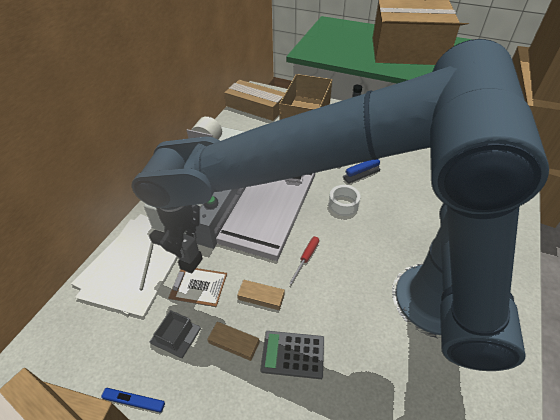

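The scanner hangs nose-down over the ticket, around (188,258) in the side view, and the empty holder is at (175,330). I'll hold here, then hang it back.

```bash
python3 -m jog '[{"tx":0,"ty":0,"tz":0,"ax":0,"ay":0,"az":0,"hand":0},{"tx":0,"ty":0,"tz":0,"ax":0,"ay":0,"az":0,"hand":0},{"tx":0,"ty":0,"tz":0,"ax":0,"ay":0,"az":0,"hand":0},{"tx":0,"ty":0,"tz":0,"ax":0,"ay":0,"az":0,"hand":0},{"tx":0,"ty":0,"tz":0,"ax":0,"ay":0,"az":0,"hand":0},{"tx":0,"ty":0,"tz":0,"ax":0,"ay":0,"az":0,"hand":0},{"tx":0,"ty":0,"tz":0,"ax":0,"ay":0,"az":0,"hand":0},{"tx":0,"ty":0,"tz":0,"ax":0,"ay":0,"az":0,"hand":0},{"tx":0,"ty":0,"tz":0,"ax":0,"ay":0,"az":0,"hand":0},{"tx":-0.16,"ty":-0.75,"tz":0,"ax":0,"ay":0,"az":0,"hand":0},{"tx":-0.16,"ty":-0.75,"tz":0,"ax":0,"ay":0,"az":0,"hand":0},{"tx":-0.16,"ty":-0.75,"tz":0,"ax":0,"ay":0,"az":0,"hand":0},{"tx":-0.16,"ty":-0.75,"tz":0,"ax":0,"ay":0,"az":0,"hand":0},{"tx":-0.16,"ty":-0.75,"tz":0,"ax":0,"ay":0,"az":0,"hand":0},{"tx":-0.16,"ty":-0.75,"tz":0,"ax":0,"ay":0,"az":0,"hand":0},{"tx":-0.16,"ty":-0.75,"tz":0,"ax":0,"ay":0,"az":0,"hand":0},{"tx":-0.12,"ty":-0.72,"tz":0,"ax":0,"ay":0,"az":0,"hand":0},{"tx":0,"ty":0,"tz":0,"ax":0,"ay":0,"az":0,"hand":0},{"tx":0,"ty":0,"tz":0,"ax":0,"ay":0,"az":0,"hand":0}]'; python3 -c "
from h import *
plan(.5993,.3708,.094,-.05)"
```

```text
t: 15.2
ee_pos: [0.5994, 0.3697, 0.1907]
eef_rot: [0.0, 1.0, -0.025, -0.0]
ft_force: [-0.4, -0.7, -1.3]
gripper_width: 0.0434
grasp_force: 61.9
pos [0.5994 0.3697 0.1907] yaw -0.05 tilt [-0.0001 -0.0004] f [-0.4 -0.7 -1.3] w 0.0434 g 61.9 t 15.2 q6 2.01
az units first 0.0 then tx ty tz units [-0.01 -0.04  3.87]
```

```bash
python3 -m jog '[{"tx":0,"ty":-0.04,"tz":0.6,"ax":0,"ay":0,"az":0,"hand":0},{"tx":0,"ty":0,"tz":0.7,"ax":0,"ay":0,"az":0,"hand":0},{"tx":0,"ty":0,"tz":0.7,"ax":0,"ay":0,"az":0,"hand":0},{"tx":0,"ty":0,"tz":0.6,"ax":0,"ay":0,"az":0,"hand":0},{"tx":0,"ty":0,"tz":0.5,"ax":0,"ay":0,"az":0,"hand":0},{"tx":0,"ty":0,"tz":0.4,"ax":0,"ay":0,"az":0,"hand":0},{"tx":0,"ty":0,"tz":0.3,"ax":0,"ay":0,"az":0,"hand":0},{"tx":0,"ty":0,"tz":0.1,"ax":0,"ay":0,"az":0,"hand":0},{"tx":0,"ty":0,"tz":0,"ax":0,"ay":0,"az":0,"hand":0}]'; python3 -c "
from h import *
plan(.5993,.3708,.093,-.05)"
```

```text
t: 16.32
ee_pos: [0.5995, 0.3711, 0.0935]
eef_rot: [-0.0, 1.0, -0.025, 0.0]
ft_force: [-1.0, -0.2, -2.3]
gripper_width: 0.0432
grasp_force: 62.0
pos [0.5995 0.3711 0.0935] yaw -0.05 tilt [0.0004 0.0002] f [-1.  -0.2 -2.3] w 0.0432 g 62.0 t 16.3 q6 2.01
az units first 0.0 then tx ty tz units [-0.01  0.01  0.02]
```

```bash
python3 -m jog '[{"tx":0,"ty":0,"tz":0.03,"ax":0,"ay":0,"az":0,"hand":0},{"tx":0,"ty":0,"tz":0,"ax":0,"ay":0,"az":0,"hand":1},{"tx":0,"ty":0,"tz":0,"ax":0,"ay":0,"az":0,"hand":1},{"tx":0,"ty":0,"tz":0,"ax":0,"ay":0,"az":0,"hand":1},{"tx":0,"ty":0,"tz":0,"ax":0,"ay":0,"az":0,"hand":1},{"tx":0,"ty":0,"tz":0,"ax":0,"ay":0,"az":0,"hand":1},{"tx":0,"ty":0,"tz":-0.4,"ax":0,"ay":0,"az":0,"hand":1},{"tx":0,"ty":0,"tz":-0.8,"ax":0,"ay":0,"az":0,"hand":1},{"tx":0,"ty":0,"tz":-1,"ax":0,"ay":0,"az":0,"hand":1},{"tx":0,"ty":0,"tz":-1,"ax":0,"ay":0,"az":0,"hand":1},{"tx":0,"ty":0,"tz":-1,"ax":0,"ay":0,"az":0,"hand":1},{"tx":0,"ty":0,"tz":-1,"ax":0,"ay":0,"az":0,"hand":1},{"tx":0,"ty":0,"tz":-1,"ax":0,"ay":0,"az":0,"hand":1},{"tx":0,"ty":0,"tz":-1,"ax":0,"ay":0,"az":0,"hand":1},{"tx":0,"ty":0,"tz":-1,"ax":0,"ay":0,"az":0,"hand":1}]'; python3 -c "
from h import *
plan(.50,-.245,.27,.25)
for c in ('scene','side'):
  snapshot(c)
  for n in ('scanner','holder'): print(n,[(round(d['p'],2),np.round(d['position'],3).tolist()) for d in mark_of(c,n)[:2]])
"
```

```text
t: 18.2
ee_pos: [0.5995, 0.3711, 0.3006]
eef_rot: [-0.0, 1.0, -0.025, 0.001]
ft_force: [0.3, -0.0, -0.3]
gripper_width: 0.0852
grasp_force: 0.0
pos [0.5995 0.3711 0.3006] yaw -0.05 tilt [0.0022 0.0009] f [ 0.3 -0.  -0.3] w 0.0852 g 0.0 t 18.2 q6 2.01
az units first -2.15 then tx ty tz units [-9.95 22.89  1.22]
scanner [(0.55, [0.6, 0.375, 0.013]), (0.46, [0.32, -0.412, 0.001])]
holder [(0.81, [0.599, 0.37, -0.003]), (0.67, [0.336, -0.242, -0.003])]
scanner [(0.7, [0.598, 0.374, 0.012])]
holder [(0.84, [0.598, 0.372, 0.004]), (0.53, [0.598, 0.373, 0.015])]
```

```bash
python3 -m jog '[{"tx":0,"ty":0,"tz":0,"ax":0,"ay":0,"az":-0.72,"hand":1},{"tx":0,"ty":0,"tz":0,"ax":0,"ay":0,"az":-0.72,"hand":1},{"tx":0,"ty":0,"tz":0,"ax":0,"ay":0,"az":-0.71,"hand":1},{"tx":-0.43,"ty":1,"tz":0.05,"ax":0,"ay":0,"az":0,"hand":1},{"tx":-0.43,"ty":1,"tz":0.05,"ax":0,"ay":0,"az":0,"hand":1},{"tx":-0.43,"ty":1,"tz":0.05,"ax":0,"ay":0,"az":0,"hand":1},{"tx":-0.43,"ty":1,"tz":0.05,"ax":0,"ay":0,"az":0,"hand":1},{"tx":-0.43,"ty":1,"tz":0.05,"ax":0,"ay":0,"az":0,"hand":1},{"tx":-0.43,"ty":1,"tz":0.05,"ax":0,"ay":0,"az":0,"hand":1},{"tx":-0.43,"ty":1,"tz":0.05,"ax":0,"ay":0,"az":0,"hand":1},{"tx":-0.43,"ty":1,"tz":0.05,"ax":0,"ay":0,"az":0,"hand":1},{"tx":-0.43,"ty":1,"tz":0.05,"ax":0,"ay":0,"az":0,"hand":1},{"tx":-0.43,"ty":1,"tz":0.05,"ax":0,"ay":0,"az":0,"hand":1},{"tx":-0.43,"ty":1,"tz":0.05,"ax":0,"ay":0,"az":0,"hand":1},{"tx":-0.43,"ty":1,"tz":0.05,"ax":0,"ay":0,"az":0,"hand":1},{"tx":-0.43,"ty":1,"tz":0.05,"ax":0,"ay":0,"az":0,"hand":1},{"tx":-0.43,"ty":1,"tz":0.05,"ax":0,"ay":0,"az":0,"hand":1},{"tx":-0.43,"ty":1,"tz":0.05,"ax":0,"ay":0,"az":0,"hand":1},{"tx":-0.43,"ty":1,"tz":0.05,"ax":0,"ay":0,"az":0,"hand":1},{"tx":-0.43,"ty":1,"tz":0.05,"ax":0,"ay":0,"az":0,"hand":1}]'
python3 - <<'E'
from h import *
plan(.50,-.245,.27,.25)
ci=camera_info('wrist'); print(np.round(np.array(ci['cam_to_world']),3)); save('wrist','w2.png')
E
python3 -m jog '[{"tx":-0.45,"ty":1,"tz":0.05,"ax":0,"ay":0,"az":0,"hand":1},{"tx":-0.45,"ty":1,"tz":0.05,"ax":0,"ay":0,"az":0,"hand":1},{"tx":-0.45,"ty":1,"tz":0.05,"ax":0,"ay":0,"az":0,"hand":1},{"tx":-0.45,"ty":1,"tz":0.05,"ax":0,"ay":0,"az":0,"hand":1},{"tx":-0.45,"ty":1,"tz":0.05,"ax":0,"ay":0,"az":0,"hand":1},{"tx":-0.3,"ty":0.9,"tz":0.05,"ax":0,"ay":0,"az":0,"hand":1},{"tx":0,"ty":0,"tz":0,"ax":0,"ay":0,"az":0,"hand":1},{"tx":0,"ty":0,"tz":0,"ax":0,"ay":0,"az":0,"hand":1}]'
python3 - <<'E'
from h import *
plan(.524,-.266,.27,.25)
ci=camera_info('wrist'); save('wrist','w3.png')
for n in ['guide','grip','tongue','nose','start_top','rail']:
    print(n,[(round(d['p'],2),np.round(d['position'],3).tolist()) for d in mark_of('wrist',n)[:4]])
m=masknear('wrist','guide',(.524,-.266,.05),ci)
if m: print(m[0],m[1].sum(),bestfit('guide',[(ci,m[1].astype(np.float32))],.524,-.266,.03,[.0,.2,.4]))
E
```

```text
t: 21.0
ee_pos: [0.5268, -0.0866, 0.2748]
eef_rot: [-0.001, 0.992, 0.125, -0.001]
ft_force: [0.4, 0.4, 0.4]
gripper_width: 0.0854
grasp_force: 0.0
pos [ 0.5268 -0.0866  0.2748] yaw 0.25 tilt [-0.0023  0.0009] f [0.4 0.4 0.4] w 0.0854 g 0.0 t 21.0 q6 0.94
az units first 0.0 then tx ty tz units [-2.61  5.87  0.19]
[[ 0.247  0.928  0.28   0.599]
 [-0.969  0.236  0.07  -0.068]
 [-0.001 -0.289  0.957  0.4  ]
 [ 0.     0.     0.     1.   ]]
t: 22.05
ee_pos: [0.5025, -0.2442, 0.2684]
eef_rot: [-0.0, 0.992, 0.125, -0.0]
ft_force: [0.4, -0.2, 0.2]
gripper_width: 0.0854
grasp_force: 0.0
pos [ 0.5025 -0.2442  0.2684] yaw 0.251 tilt [-0.0005  0.0008] f [ 0.4 -0.2  0.2] w 0.0854 g 0.0 t 22.1 q6 0.66
az units first 0.01 then tx ty tz units [ 0.62  1.06 -0.06]
guide [(0.94, [0.525, -0.269, 0.029])]
grip [(0.63, [0.526, -0.261, 0.086])]
tongue [(0.62, [0.596, -0.253, 0.039])]
nose []
start_top [(0.55, [0.463, -0.439, 0.006])]
rail [(0.73, [0.657, -0.133, 0.045])]
13.031288738972853 2463 (np.float64(0.5251919523313007), np.float64(-0.2645101162102009), np.float64(0.22308298245661498), np.float64(0.06049889326095581))
```

View pics/w3.png

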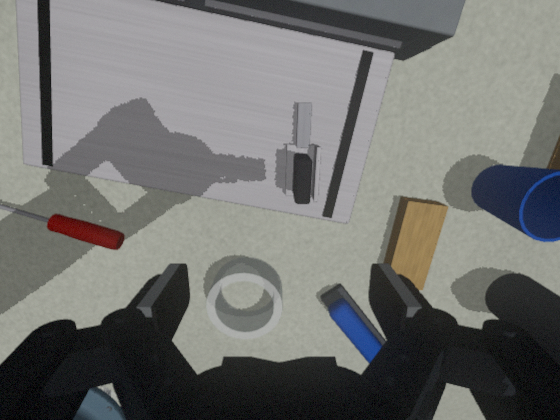

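The wrist view shows the guide at about (302,160), fence to the right. The feed table's front corners are at (23,164) and (347,222), and the nose's right end is at (463,2)-(403,57).

```bash
python3 - <<'E'
from h import *
ci=camera_info('wrist')
pts={'L':(23,164,.03),'R':(347,222,.03),'Rback':(392,55,.03),'nose R low':(403,57,.066),'noseRtop':(463,2,.11)}
P={k:plane(ci,*v) for k,v in pts.items()}
for k in P: print(k,np.round(P[k],4))
d=P['R']-P['L']; print(np.degrees(np.arctan2(d[1],d[0])),np.hypot(*d[:2]))
d=P['Rback']-P['R']; print(np.degrees(np.arctan2(d[1],d[0])),np.hypot(*d[:2]))
c,s=np.cos(.054),np.sin(.054)
for x,y in [(-.2,.2),(-.2,-.2),(0,-.2),(0,-.22)]: print(.660+c*x-s*y,-.1305+s*x+c*y)
plan(.5235,-.2642,.086,.228)
E
```

```text
L [0.45   0.0544 0.03  ]
R [ 0.4757 -0.3395  0.03  ]
Rback [ 0.6682 -0.3279  0.03  ]
nose R low [ 0.6599 -0.3288  0.066 ]
noseRtop [ 0.698  -0.3472  0.11  ]
-86.27450609303969 0.3947317080986645
3.4600431541246706 0.19287008070631567
0.44949677718286524 0.058413718886690974
0.471086281113309 -0.3410032228171348
0.670794751965222 -0.3302084708519129
0.6718742271617442 -0.35017931793710416
pos [ 0.5026 -0.2444  0.2689] yaw 0.251 tilt [ 0.0001 -0.0001] f [0.5 0.1 0.3] w 0.0855 g 0.0 t 22.4 q6 0.66
az units first 0.16 then tx ty tz units [0.64 0.96 7.32]
```

```bash
python3 -m jog '[{"tx":0,"ty":0,"tz":0,"ax":0,"ay":0,"az":0.16,"hand":1},{"tx":0.64,"ty":0.96,"tz":0.3,"ax":0,"ay":0,"az":0,"hand":1},{"tx":0,"ty":0,"tz":1,"ax":0,"ay":0,"az":0,"hand":1},{"tx":0,"ty":0,"tz":1,"ax":0,"ay":0,"az":0,"hand":1},{"tx":0,"ty":0,"tz":1,"ax":0,"ay":0,"az":0,"hand":1},{"tx":0,"ty":0,"tz":1,"ax":0,"ay":0,"az":0,"hand":1},{"tx":0,"ty":0,"tz":1,"ax":0,"ay":0,"az":0,"hand":1},{"tx":0,"ty":0,"tz":0.9,"ax":0,"ay":0,"az":0,"hand":1},{"tx":0,"ty":0,"tz":0.6,"ax":0,"ay":0,"az":0,"hand":1},{"tx":0,"ty":0,"tz":0.4,"ax":0,"ay":0,"az":0,"hand":1},{"tx":0,"ty":0,"tz":0.12,"ax":0,"ay":0,"az":0,"hand":1},{"tx":0,"ty":0,"tz":0,"ax":0,"ay":0,"az":0,"hand":1},{"tx":0,"ty":0,"tz":0,"ax":0,"ay":0,"az":0,"hand":0},{"tx":0,"ty":0,"tz":0,"ax":0,"ay":0,"az":0,"hand":0},{"tx":0,"ty":0,"tz":0,"ax":0,"ay":0,"az":0,"hand":0},{"tx":0,"ty":0,"tz":0,"ax":0,"ay":0,"az":0,"hand":0},{"tx":0,"ty":0,"tz":0,"ax":0,"ay":0,"az":0,"hand":0},{"tx":0,"ty":0,"tz":0,"ax":0,"ay":0,"az":0,"hand":0},{"tx":0,"ty":0,"tz":0,"ax":0,"ay":0,"az":0,"hand":0},{"tx":0,"ty":0,"tz":0,"ax":0,"ay":0,"az":0,"hand":0}]'; python3 -c "
from h import *
plan(.5235,-.2642,.101,.056)"
```

```text
t: 24.95
ee_pos: [0.5235, -0.2645, 0.0859]
eef_rot: [0.0, 0.994, 0.114, 0.0]
ft_force: [0.6, 0.7, 2.2]
gripper_width: 0.0148
grasp_force: 61.5
pos [ 0.5235 -0.2645  0.0859] yaw 0.228 tilt [ 0.0001 -0.    ] f [0.6 0.7 2.2] w 0.0148 g 61.5 t 24.9 q6 0.68
az units first 1.23 then tx ty tz units [-0.   -0.01 -0.6 ]
```

```bash
python3 -m jog '[{"tx":0,"ty":0,"tz":-0.3,"ax":0,"ay":0,"az":0,"hand":0},{"tx":0,"ty":0,"tz":-0.3,"ax":0,"ay":0,"az":0,"hand":0},{"tx":0,"ty":0,"tz":0,"ax":0,"ay":0,"az":0.41,"hand":0},{"tx":0,"ty":0,"tz":0,"ax":0,"ay":0,"az":0.41,"hand":0},{"tx":0,"ty":0,"tz":0,"ax":0,"ay":0,"az":0.41,"hand":0},{"tx":0,"ty":0,"tz":0,"ax":0,"ay":0,"az":0,"hand":0},{"tx":0,"ty":0,"tz":0,"ax":0,"ay":0,"az":0,"hand":0}]'; python3 - <<'E'
from h import *
plan(.6272,-.205,.101,.056)
ci=camera_info('scene'); cs=camera_info('side')
for c in('scene','side'):
    snapshot(c)
    for n in('tongue','guide','grip','machine','rail','nose'): print(n,[(round(d['p'],2),np.round(d['position'],3).tolist()) for d in mark_of(c,n)[:2]])
E
```

```text
t: 25.82
ee_pos: [0.5235, -0.2644, 0.1009]
eef_rot: [-0.0, 1.0, 0.029, -0.0]
ft_force: [0.4, 0.1, -3.1]
gripper_width: 0.0151
grasp_force: 61.0
pos [ 0.5235 -0.2644  0.1009] yaw 0.057 tilt [-0.  0.] f [ 0.4  0.1 -3.1] w 0.0151 g 61.0 t 25.8 q6 0.85
az units first 0.01 then tx ty tz units [ 4.28 -2.14 -0.01]
tongue [(0.68, [0.598, -0.262, 0.055]), (0.34, [0.564, -0.523, -0.0])]
guide [(0.8, [0.524, -0.266, 0.045]), (0.5, [0.46, -0.444, -0.002])]
grip [(0.52, [0.523, -0.264, 0.097])]
machine [(0.76, [0.663, -0.131, 0.0]), (0.26, [0.6, 0.373, 0.013])]
rail [(0.59, [0.66, -0.129, 0.044])]
nose [(0.66, [0.463, -0.442, -0.005]), (0.56, [0.654, -0.129, 0.067])]
tongue [(0.83, [0.601, -0.262, 0.054])]
guide [(0.72, [0.523, -0.265, 0.045])]
grip [(0.63, [0.524, -0.267, 0.098])]
machine [(0.69, [0.659, -0.131, -0.0]), (0.28, [0.418, -0.608, 0.002])]
rail [(0.83, [0.655, -0.133, 0.043])]
nose [(0.97, [0.659, -0.131, 0.064])]
```

```bash
python3 -m jog '[{"tx":0.5,"ty":-0.36,"tz":0,"ax":0,"ay":0,"az":0,"hand":0},{"tx":0.7,"ty":-0.36,"tz":0,"ax":0,"ay":0,"az":0,"hand":0},{"tx":0.7,"ty":-0.36,"tz":0,"ax":0,"ay":0,"az":0,"hand":0},{"tx":0.7,"ty":-0.36,"tz":0,"ax":0,"ay":0,"az":0,"hand":0},{"tx":0.6,"ty":-0.36,"tz":0,"ax":0,"ay":0,"az":0,"hand":0},{"tx":0.5,"ty":-0.34,"tz":0,"ax":0,"ay":0,"az":0,"hand":0},{"tx":0.3,"ty":0,"tz":0,"ax":0,"ay":0,"az":0,"hand":0},{"tx":0.2,"ty":0,"tz":0,"ax":0,"ay":0,"az":0,"hand":0},{"tx":0,"ty":0,"tz":0,"ax":0,"ay":0,"az":0,"hand":0}]'; python3 -m jog '[{"tx":0,"ty":0,"tz":0.1,"ax":0,"ay":0,"az":0,"hand":0},{"tx":0,"ty":0,"tz":0.06,"ax":0,"ay":0,"az":0,"hand":0},{"tx":0,"ty":0,"tz":0,"ax":0,"ay":0,"az":0,"hand":0}]'
```

```text
t: 27.65
ee_pos: [0.6254, -0.2055, 0.1008]
eef_rot: [0.0, 1.0, 0.028, -0.0]
ft_force: [0.0, -0.1, -3.6]
gripper_width: 0.0151
grasp_force: 61.0
t: 28.02
ee_pos: [0.6249, -0.2052, 0.0965]
eef_rot: [-0.0, 1.0, 0.028, -0.0]
ft_force: [-0.7, -0.9, -3.2]
gripper_width: 0.0148
grasp_force: 61.0
```

```bash
python3 -m jog '[{"tx":0,"ty":0,"tz":0.04,"ax":0,"ay":0,"az":0,"hand":0},{"tx":0,"ty":0,"tz":0,"ax":0,"ay":0,"az":0,"hand":0}]';  python3 - <<'E'
from h import *
plan(.6262,-.205,.096,.056)
save('side','s3.png')
i=cv2.imread('pics/s3.png')[100:260,180:340]; cv2.imwrite('pics/s3c.png',cv2.resize(i,None,fx=3.5,fy=3.5))
for n in('tongue','guide','grip'): print(n,[(round(d['p'],2),np.round(d['position'],3).tolist()) for d in mark_of('side',n)[:2]])
E
```

```text
t: 28.28
ee_pos: [0.6253, -0.2052, 0.0959]
eef_rot: [0.0, 1.0, 0.028, 0.0]
ft_force: [-0.4, 0.0, -2.6]
gripper_width: 0.0148
grasp_force: 61.2
pos [ 0.6253 -0.2052  0.0959] yaw 0.056 tilt [ 0.0002 -0.0001] f [-0.4  0.  -2.6] w 0.0148 g 61.2 t 28.3 q6 1.03
az units first 0.0 then tx ty tz units [ 0.03 -0.01 -0.  ]
tongue [(0.59, [0.42, -0.613, 0.001]), (0.54, [0.705, -0.202, 0.046])]
guide [(0.77, [0.626, -0.207, 0.04]), (0.56, [0.658, -0.13, 0.0])]
grip [(0.71, [0.622, -0.207, 0.096])]
```

View pics/s3c.png

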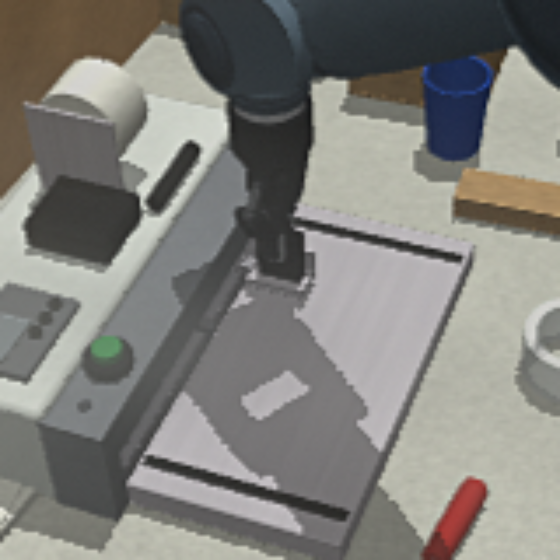

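```bash
python3 -m jog '[{"tx":0,"ty":0,"tz":0.02,"ax":0,"ay":0,"az":0,"hand":0},{"tx":0,"ty":0,"tz":0,"ax":0,"ay":0,"az":0,"hand":0}]';python3 -m jog '[{"tx":0,"ty":0,"tz":0.02,"ax":0,"ay":0,"az":0,"hand":0},{"tx":0,"ty":0,"tz":0,"ax":0,"ay":0,"az":0,"hand":0}]'
```

```text
t: 28.72
ee_pos: [0.6253, -0.2052, 0.0958]
eef_rot: [0.0, 1.0, 0.028, -0.0]
ft_force: [-2.1, 0.1, 0.8]
gripper_width: 0.0149
grasp_force: 61.6
t: 28.98
ee_pos: [0.6253, -0.2052, 0.0957]
eef_rot: [0.0, 1.0, 0.028, -0.0]
ft_force: [-5.7, 0.6, 5.0]
gripper_width: 0.0148
grasp_force: 62.3
```

```bash
cat > ck.py <<'E'
import sys
from plant import status
s=status.read_state(); f=s['ft_force']; p=s['ee_pos']
print([round(float(v),4) for v in p],[round(float(v),1) for v in f])
sys.exit(1 if (abs(f[1])>10 or p[2]<0.0951 or f[2]<-1.5 or f[2]>25) else 0)
E
python3 -m jog '[{"tx":0,"ty":-0.06,"tz":0,"ax":0,"ay":0,"az":0,"hand":0},{"tx":0,"ty":-0.06,"tz":0,"ax":0,"ay":0,"az":0,"hand":0}]' >/dev/null && python3 ck.py && python3 -m jog '[{"tx":0,"ty":-0.06,"tz":0,"ax":0,"ay":0,"az":0,"hand":0},{"tx":0,"ty":-0.06,"tz":0,"ax":0,"ay":0,"az":0,"hand":0}]' >/dev/null && python3 ck.py && python3 -m jog '[{"tx":0,"ty":-0.06,"tz":0,"ax":0,"ay":0,"az":0,"hand":0},{"tx":0,"ty":-0.06,"tz":0,"ax":0,"ay":0,"az":0,"hand":0}]' >/dev/null && python3 ck.py && python3 -m jog '[{"tx":0,"ty":-0.06,"tz":0,"ax":0,"ay":0,"az":0,"hand":0},{"tx":0,"ty":-0.06,"tz":0,"ax":0,"ay":0,"az":0,"hand":0}]' >/dev/null && python3 ck.py && python3 -m jog '[{"tx":0,"ty":-0.06,"tz":0,"ax":0,"ay":0,"az":0,"hand":0},{"tx":0,"ty":-0.06,"tz":0,"ax":0,"ay":0,"az":0,"hand":0}]' >/dev/null && python3 ck.py
```

```text
[0.6259, -0.2032, 0.0956] [-1.4, -3.3, 1.9]
[0.6259, -0.1997, 0.0955] [0.0, -4.4, 3.4]
[0.6255, -0.1966, 0.0955] [0.6, -5.1, 5.2]
[0.6252, -0.1936, 0.0955] [1.6, -6.6, 4.3]
[0.625, -0.1907, 0.0955] [-0.1, -4.7, 4.7]
```

```bash
sed -i 's/>10 or/>13 or/' ck.py
python3 -m jog '[{"tx":0,"ty":-0.06,"tz":0,"ax":0,"ay":0,"az":0,"hand":0},{"tx":0,"ty":-0.06,"tz":0,"ax":0,"ay":0,"az":0,"hand":0}]' >/dev/null && python3 ck.py && python3 -m jog '[{"tx":0,"ty":-0.06,"tz":0,"ax":0,"ay":0,"az":0,"hand":0},{"tx":0,"ty":-0.06,"tz":0,"ax":0,"ay":0,"az":0,"hand":0}]' >/dev/null && python3 ck.py && python3 -m jog '[{"tx":0,"ty":-0.06,"tz":0,"ax":0,"ay":0,"az":0,"hand":0},{"tx":0,"ty":-0.06,"tz":0,"ax":0,"ay":0,"az":0,"hand":0}]' >/dev/null && python3 ck.py && python3 -m jog '[{"tx":0,"ty":-0.06,"tz":0,"ax":0,"ay":0,"az":0,"hand":0},{"tx":0,"ty":-0.06,"tz":0,"ax":0,"ay":0,"az":0,"hand":0}]' >/dev/null && python3 ck.py && python3 -m jog '[{"tx":0,"ty":-0.06,"tz":0,"ax":0,"ay":0,"az":0,"hand":0},{"tx":0,"ty":-0.06,"tz":0,"ax":0,"ay":0,"az":0,"hand":0}]' >/dev/null && python3 ck.py && python3 -m jog '[{"tx":0,"ty":-0.06,"tz":0,"ax":0,"ay":0,"az":0,"hand":0},{"tx":0,"ty":-0.06,"tz":0,"ax":0,"ay":0,"az":0,"hand":0}]' >/dev/null && python3 ck.py && python3 -m jog '[{"tx":0,"ty":-0.06,"tz":0,"ax":0,"ay":0,"az":0,"hand":0},{"tx":0,"ty":-0.06,"tz":0,"ax":0,"ay":0,"az":0,"hand":0}]' >/dev/null && python3 ck.py && python3 -m jog '[{"tx":0,"ty":-0.06,"tz":0,"ax":0,"ay":0,"az":0,"hand":0},{"tx":0,"ty":-0.06,"tz":0,"ax":0,"ay":0,"az":0,"hand":0}]' >/dev/null && python3 ck.py && python3 -m jog '[{"tx":0,"ty":-0.06,"tz":0,"ax":0,"ay":0,"az":0,"hand":0},{"tx":0,"ty":-0.06,"tz":0,"ax":0,"ay":0,"az":0,"hand":0}]' >/dev/null && python3 ck.py && python3 -m jog '[{"tx":0,"ty":-0.06,"tz":0,"ax":0,"ay":0,"az":0,"hand":0},{"tx":0,"ty":-0.06,"tz":0,"ax":0,"ay":0,"az":0,"hand":0}]' >/dev/null && python3 ck.py
```

```text
[0.6248, -0.1877, 0.0956] [0.2, -5.7, 3.8]
[0.6247, -0.1847, 0.0955] [0.7, -4.3, 4.4]
[0.6245, -0.1817, 0.0955] [1.0, -5.7, 4.9]
[0.6243, -0.1787, 0.0955] [-0.0, -5.4, 4.7]
[0.6242, -0.1757, 0.0955] [0.6, -5.7, 4.4]
[0.624, -0.1727, 0.0955] [1.1, -5.4, 4.8]
[0.6238, -0.1697, 0.0956] [-0.8, -5.7, 4.7]
[0.6236, -0.1667, 0.0955] [-0.4, -5.5, 4.0]
[0.6235, -0.1637, 0.0955] [1.2, -5.4, 5.4]
[0.6233, -0.1607, 0.0955] [0.3, -6.4, 5.3]
```

```bash

python3 -m jog '[{"tx":0,"ty":-0.06,"tz":0,"ax":0,"ay":0,"az":0,"hand":0},{"tx":0,"ty":-0.06,"tz":0,"ax":0,"ay":0,"az":0,"hand":0}]' >/dev/null && python3 ck.py && python3 -m jog '[{"tx":0,"ty":-0.06,"tz":0,"ax":0,"ay":0,"az":0,"hand":0},{"tx":0,"ty":-0.06,"tz":0,"ax":0,"ay":0,"az":0,"hand":0}]' >/dev/null && python3 ck.py && python3 -m jog '[{"tx":0,"ty":-0.06,"tz":0,"ax":0,"ay":0,"az":0,"hand":0},{"tx":0,"ty":-0.06,"tz":0,"ax":0,"ay":0,"az":0,"hand":0}]' >/dev/null && python3 ck.py && python3 -m jog '[{"tx":0,"ty":-0.06,"tz":0,"ax":0,"ay":0,"az":0,"hand":0},{"tx":0,"ty":-0.06,"tz":0,"ax":0,"ay":0,"az":0,"hand":0}]' >/dev/null && python3 ck.py && python3 -m jog '[{"tx":0,"ty":-0.06,"tz":0,"ax":0,"ay":0,"az":0,"hand":0},{"tx":0,"ty":-0.06,"tz":0,"ax":0,"ay":0,"az":0,"hand":0}]' >/dev/null && python3 ck.py && python3 -m jog '[{"tx":0,"ty":-0.06,"tz":0,"ax":0,"ay":0,"az":0,"hand":0},{"tx":0,"ty":-0.06,"tz":0,"ax":0,"ay":0,"az":0,"hand":0}]' >/dev/null && python3 ck.py && python3 -m jog '[{"tx":0,"ty":-0.06,"tz":0,"ax":0,"ay":0,"az":0,"hand":0},{"tx":0,"ty":-0.06,"tz":0,"ax":0,"ay":0,"az":0,"hand":0}]' >/dev/null && python3 ck.py && python3 -m jog '[{"tx":0,"ty":-0.06,"tz":0,"ax":0,"ay":0,"az":0,"hand":0},{"tx":0,"ty":-0.06,"tz":0,"ax":0,"ay":0,"az":0,"hand":0}]' >/dev/null && python3 ck.py && python3 -m jog '[{"tx":0,"ty":-0.06,"tz":0,"ax":0,"ay":0,"az":0,"hand":0},{"tx":0,"ty":-0.06,"tz":0,"ax":0,"ay":0,"az":0,"hand":0}]' >/dev/null && python3 ck.py && python3 -m jog '[{"tx":0,"ty":-0.06,"tz":0,"ax":0,"ay":0,"az":0,"hand":0},{"tx":0,"ty":-0.06,"tz":0,"ax":0,"ay":0,"az":0,"hand":0}]' >/dev/null && python3 ck.py && python3 -m jog '[{"tx":0,"ty":-0.06,"tz":0,"ax":0,"ay":0,"az":0,"hand":0},{"tx":0,"ty":-0.06,"tz":0,"ax":0,"ay":0,"az":0,"hand":0}]' >/dev/null && python3 ck.py && python3 -m jog '[{"tx":0,"ty":-0.06,"tz":0,"ax":0,"ay":0,"az":0,"hand":0},{"tx":0,"ty":-0.06,"tz":0,"ax":0,"ay":0,"az":0,"hand":0}]' >/dev/null && python3 ck.py
```

```text
[0.6231, -0.1577, 0.0955] [0.6, -5.7, 4.6]
[0.623, -0.1547, 0.0955] [0.7, -5.6, 4.5]
[0.6228, -0.1517, 0.0955] [1.1, -5.9, 4.4]
[0.6226, -0.1487, 0.0955] [0.2, -5.5, 4.7]
[0.6224, -0.1457, 0.0955] [0.5, -5.6, 4.8]
[0.6223, -0.1427, 0.0955] [-0.2, -6.2, 4.5]
[0.6221, -0.1398, 0.0955] [-0.2, -6.5, 6.0]
[0.6219, -0.1367, 0.0955] [0.3, -6.0, 4.7]
[0.6217, -0.1337, 0.0955] [0.8, -4.8, 4.7]
[0.6216, -0.1307, 0.0955] [0.7, -5.1, 5.6]
[0.6214, -0.1276, 0.0955] [0.9, -4.8, 4.8]
[0.6212, -0.1245, 0.0955] [0.1, -4.1, 5.0]
```

```bash

python3 -m jog '[{"tx":0,"ty":-0.06,"tz":0,"ax":0,"ay":0,"az":0,"hand":0},{"tx":0,"ty":-0.06,"tz":0,"ax":0,"ay":0,"az":0,"hand":0}]' >/dev/null && python3 ck.py && python3 -m jog '[{"tx":0,"ty":-0.06,"tz":0,"ax":0,"ay":0,"az":0,"hand":0},{"tx":0,"ty":-0.06,"tz":0,"ax":0,"ay":0,"az":0,"hand":0}]' >/dev/null && python3 ck.py && python3 -m jog '[{"tx":0,"ty":-0.06,"tz":0,"ax":0,"ay":0,"az":0,"hand":0},{"tx":0,"ty":-0.06,"tz":0,"ax":0,"ay":0,"az":0,"hand":0}]' >/dev/null && python3 ck.py && python3 -m jog '[{"tx":0,"ty":-0.06,"tz":0,"ax":0,"ay":0,"az":0,"hand":0},{"tx":0,"ty":-0.06,"tz":0,"ax":0,"ay":0,"az":0,"hand":0}]' >/dev/null && python3 ck.py && python3 -m jog '[{"tx":0,"ty":-0.06,"tz":0,"ax":0,"ay":0,"az":0,"hand":0},{"tx":0,"ty":-0.06,"tz":0,"ax":0,"ay":0,"az":0,"hand":0}]' >/dev/null && python3 ck.py && python3 -m jog '[{"tx":0,"ty":-0.06,"tz":0,"ax":0,"ay":0,"az":0,"hand":0},{"tx":0,"ty":-0.06,"tz":0,"ax":0,"ay":0,"az":0,"hand":0}]' >/dev/null && python3 ck.py && python3 -m jog '[{"tx":0,"ty":-0.06,"tz":0,"ax":0,"ay":0,"az":0,"hand":0},{"tx":0,"ty":-0.06,"tz":0,"ax":0,"ay":0,"az":0,"hand":0}]' >/dev/null && python3 ck.py && python3 -m jog '[{"tx":0,"ty":-0.06,"tz":0,"ax":0,"ay":0,"az":0,"hand":0},{"tx":0,"ty":-0.06,"tz":0,"ax":0,"ay":0,"az":0,"hand":0}]' >/dev/null && python3 ck.py && python3 -m jog '[{"tx":0,"ty":-0.06,"tz":0,"ax":0,"ay":0,"az":0,"hand":0},{"tx":0,"ty":-0.06,"tz":0,"ax":0,"ay":0,"az":0,"hand":0}]' >/dev/null && python3 ck.py && python3 -m jog '[{"tx":0,"ty":-0.06,"tz":0,"ax":0,"ay":0,"az":0,"hand":0},{"tx":0,"ty":-0.06,"tz":0,"ax":0,"ay":0,"az":0,"hand":0}]' >/dev/null && python3 ck.py && python3 -m jog '[{"tx":0,"ty":-0.06,"tz":0,"ax":0,"ay":0,"az":0,"hand":0},{"tx":0,"ty":-0.06,"tz":0,"ax":0,"ay":0,"az":0,"hand":0}]' >/dev/null && python3 ck.py && python3 -m jog '[{"tx":0,"ty":-0.06,"tz":0,"ax":0,"ay":0,"az":0,"hand":0},{"tx":0,"ty":-0.06,"tz":0,"ax":0,"ay":0,"az":0,"hand":0}]' >/dev/null && python3 ck.py
```

```text
[0.621, -0.1214, 0.0953] [0.7, -4.8, 4.6]
[0.6182, -0.1164, 0.0922] [-0.3, -0.5, -3.2]
```

```bash
python3 -m jog '[{"tx":0,"ty":0,"tz":0,"ax":0,"ay":0,"az":0,"hand":0}]';python3 ck.py;  python3 -m jog '[{"tx":0,"ty":0,"tz":0.06,"ax":0,"ay":0,"az":0,"hand":0},{"tx":0,"ty":0,"tz":0,"ax":0,"ay":0,"az":0,"hand":0}]'
```

```text
t: 36.35
ee_pos: [0.6189, -0.117, 0.093]
eef_rot: [-0.001, 1.0, 0.029, -0.002]
ft_force: [0.5, -0.7, -3.4]
gripper_width: 0.0148
grasp_force: 61.0
[0.6189, -0.117, 0.093] [0.5, -0.7, -3.4]
t: 36.6
ee_pos: [0.6201, -0.1181, 0.0928]
eef_rot: [-0.0, 1.0, 0.028, -0.0]
ft_force: [0.1, 0.7, -3.6]
gripper_width: 0.0147
grasp_force: 61.0
```

```bash
sed -i 's/p\[2\]<0.0951/p[2]<0.085/; s/f\[2\]<-1.5 or/f[2]<-8 or/' ck.py; python3 -m jog '[{"tx":0,"ty":0,"tz":0.08,"ax":0,"ay":0,"az":0,"hand":0},{"tx":0,"ty":0,"tz":0,"ax":0,"ay":0,"az":0,"hand":0}]' && python3 ck.py && python3 -m jog '[{"tx":0,"ty":0,"tz":0.1,"ax":0,"ay":0,"az":0,"hand":0},{"tx":0,"ty":0,"tz":0,"ax":0,"ay":0,"az":0,"hand":0}]' && python3 ck.py && python3 -m jog '[{"tx":0,"ty":0,"tz":0.06,"ax":0,"ay":0,"az":0,"hand":0},{"tx":0,"ty":0,"tz":0.03,"ax":0,"ay":0,"az":0,"hand":0},{"tx":0,"ty":0,"tz":0,"ax":0,"ay":0,"az":0,"hand":0}]'
```

```text
t: 36.85
ee_pos: [0.6202, -0.1182, 0.0911]
eef_rot: [-0.0, 1.0, 0.028, -0.0]
ft_force: [0.7, 0.1, -3.2]
gripper_width: 0.0151
grasp_force: 61.0
[0.6202, -0.1182, 0.0911] [0.7, 0.1, -3.2]
t: 37.1
ee_pos: [0.6202, -0.1182, 0.0885]
eef_rot: [-0.0, 1.0, 0.028, -0.0]
ft_force: [-0.1, -0.3, -3.5]
gripper_width: 0.0148
grasp_force: 61.0
[0.6202, -0.1182, 0.0885] [-0.1, -0.3, -3.5]
t: 37.48
ee_pos: [0.6204, -0.1182, 0.0865]
eef_rot: [-0.0, 1.0, 0.028, -0.0]
ft_force: [0.3, -0.6, -4.4]
gripper_width: 0.0147
grasp_force: 61.0
```

```bash
python3 -m jog '[{"tx":0,"ty":0,"tz":0.03,"ax":0,"ay":0,"az":0,"hand":0},{"tx":0,"ty":0,"tz":0,"ax":0,"ay":0,"az":0,"hand":0}]' && python3 -m jog '[{"tx":0,"ty":0,"tz":0,"ax":0,"ay":0,"az":0,"hand":0.35},{"tx":0,"ty":0,"tz":0,"ax":0,"ay":0,"az":0,"hand":0.35},{"tx":0,"ty":0,"tz":0,"ax":0,"ay":0,"az":0,"hand":0.7},{"tx":0,"ty":0,"tz":0,"ax":0,"ay":0,"az":0,"hand":0.7},{"tx":0,"ty":0,"tz":-0.5,"ax":0,"ay":0,"az":0,"hand":0.7},{"tx":0,"ty":0,"tz":-1,"ax":0,"ay":0,"az":0,"hand":0.7},{"tx":0,"ty":0,"tz":-1,"ax":0,"ay":0,"az":0,"hand":1},{"tx":0,"ty":0,"tz":-1,"ax":0,"ay":0,"az":0,"hand":1},{"tx":0,"ty":0,"tz":-1,"ax":0,"ay":0,"az":0,"hand":1},{"tx":0,"ty":0,"tz":-1,"ax":0,"ay":0,"az":0,"hand":1},{"tx":-1,"ty":0,"tz":-1,"ax":0,"ay":0,"az":0,"hand":1},{"tx":-1,"ty":0,"tz":-1,"ax":0,"ay":0,"az":0,"hand":1},{"tx":-1,"ty":0,"tz":0,"ax":0,"ay":0,"az":0,"hand":1},{"tx":-1,"ty":0,"tz":0,"ax":0,"ay":0,"az":0,"hand":1},{"tx":0,"ty":0,"tz":0,"ax":0,"ay":0,"az":0,"hand":1}]'; python3 - <<'E'
from h import *
plan(.5,-.2,.25,.056)
ci=camera_info('wrist'); save('wrist','w5.png')
for n in ['guide','grip','nose','rail','box0']:
    print(n,[(round(d['p'],2),np.round(d['position'],3).tolist()) for d in mark_of('wrist',n)[:4]])
m=masknear('wrist','guide',(.62,-.12,.05),ci)
P=[p for p in M['guide'][:3]]
if m: print(m[0],m[1].sum(),min((fit(P,[(ci,m[1].astype(np.float32))],.62,-.12,a,.03) for a in (0,.1)),key=lambda r:r[3]))
for c in('scene','side'):
    snapshot(c)
    for n in('guide','grip','box0'): print(n,[(round(d['p'],2),np.round(d['position'],3).tolist()) for d in mark_of(c,n)[:4]])
E
```

```text
t: 37.72
ee_pos: [0.6205, -0.1183, 0.086]
eef_rot: [0.0, 1.0, 0.028, 0.0]
ft_force: [0.7, -0.5, -2.5]
gripper_width: 0.0151
grasp_force: 61.0
t: 39.6
ee_pos: [0.5199, -0.1239, 0.2743]
eef_rot: [0.0, 1.0, 0.028, 0.001]
ft_force: [0.2, -0.1, 0.6]
gripper_width: 0.0854
grasp_force: 0.0
pos [ 0.5199 -0.1239  0.2743] yaw 0.056 tilt [ 0.0015 -0.0006] f [ 0.2 -0.1  0.6] w 0.0854 g 0.0 t 39.6 q6 1.07
az units first -0.0 then tx ty tz units [-0.97  2.99  0.97]
guide [(0.75, [0.62, -0.12, 0.029])]
grip [(0.93, [0.622, -0.12, 0.085]), (0.45, [0.317, -0.408, -0.002])]
nose [(0.83, [0.657, -0.134, 0.07]), (0.16, [0.62, -0.123, 0.026])]
rail [(0.75, [0.657, -0.133, 0.046])]
box0 [(0.65, [0.42, 0.158, -0.001]), (0.65, [0.463, -0.438, 0.003])]
6.130639318147994 2208 (np.float64(0.6229558482376196), np.float64(-0.11943719560170032), np.float64(0.040446781435447235), np.float64(0.09803050756454468))
guide [(0.65, [0.618, -0.119, 0.027])]
grip [(0.69, [0.565, -0.521, -0.001]), (0.61, [0.621, -0.119, 0.08])]
box0 [(0.77, [0.448, 0.328, -0.001]), (0.69, [0.463, -0.443, -0.002]), (0.67, [0.417, 0.158, -0.005])]
guide [(0.6, [0.598, 0.374, 0.012]), (0.53, [0.619, -0.124, 0.033]), (0.45, [0.66, -0.129, 0.044])]
grip [(0.7, [0.62, -0.121, 0.083]), (0.15, [0.684, 0.011, 0.133])]
box0 [(0.96, [0.42, 0.158, 0.003]), (0.78, [0.45, 0.332, 0.0]), (0.77, [0.466, -0.438, -0.002])]
```

View pics/w5.png

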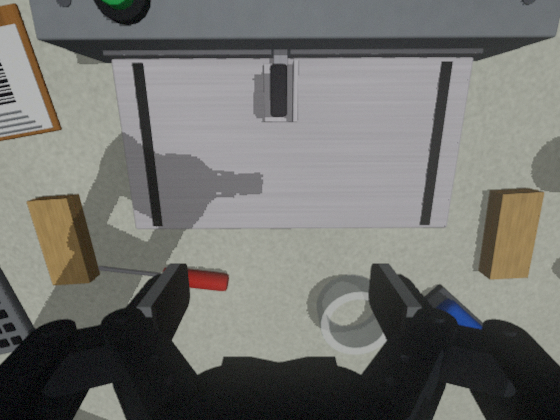

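The wrist view shows the guide seated at (279,90), square to the rail with its tongue in the notch. One box has been knocked to (63,240) beside the screwdriver tip at (100,268). The box at (512,230) is clear.

```bash
cat > bx.py <<'E'
from h import *
import sys
def boxes(cams,pts):
    V={}
    for c in cams:
        V[c]=(camera_info(c),None); snapshot(c)
    for p in pts:
        out=[];vs=[]
        for c in cams:
            m=masknear(c,'box0',(p[0],p[1],.013),V[c][0])
            if not m or m[0]>20: continue
            ys,xs=np.nonzero(m[1]); 
            if xs.min()<2 or ys.min()<2 or xs.max()>557 or ys.max()>417: continue
            v=(V[c][0],m[1].astype(np.float32)); r=bestfit('box0',[v],*p,0,[-.2,.1,.4]); out.append((c,np.round(r,3).tolist())); 
        print(p,out)
if __name__=='__main__': boxes(('scene','side','wrist'),[(.42,.158),(.449,.33),(.465,-.44)])
E
python3 bx.py
```

```text
(0.42, 0.158) [('scene', [0.419, 0.159, 0.124, 0.063]), ('side', [0.424, 0.158, 0.117, 0.039]), ('wrist', [0.423, 0.16, 0.129, 0.053])]
(0.449, 0.33) [('scene', [0.448, 0.327, -0.029, 0.089]), ('side', [0.452, 0.328, 0.015, 0.045])]
(0.465, -0.44) [('scene', [0.46, -0.44, 0.131, 0.048]), ('side', [0.466, -0.44, 0.086, 0.05]), ('wrist', [0.463, -0.436, 0.119, 0.046])]
```

```bash
python3 - <<'E'
from h import *
for n in ('flask','pen_cup','stapler','tape_roll','screwdriver'):
    print(n,[(round(d['p'],2),np.round(d['position'],3).tolist()) for d in mark_of('scene',n)[:2]])
plan(.4372,-.4414,.25,.112)
E
```

```text
flask [(0.61, [0.424, -0.611, 0.001])]
pen_cup [(0.7, [0.565, -0.522, 0.003])]
stapler [(0.6, [0.319, -0.411, -0.001]), (0.19, [0.462, -0.441, -0.002])]
tape_roll [(0.81, [0.338, -0.239, -0.005]), (0.56, [0.621, 0.218, 0.0])]
screwdriver [(0.57, [0.376, 0.034, 0.001]), (0.21, [0.596, 0.372, 0.014])]
pos [ 0.5206 -0.1239  0.2733] yaw 0.056 tilt [0.     0.0001] f [-0.2  0.5  0.2] w 0.0856 g 0.0 t 41.2 q6 1.07
az units first -0.4 then tx ty tz units [-4.73 12.25  0.93]
```

```bash
python3 -m jog '[{"tx":0,"ty":0,"tz":0,"ax":0,"ay":0,"az":-0.4,"hand":1},{"tx":-0.364,"ty":0.942,"tz":0.07,"ax":0,"ay":0,"az":0,"hand":1},{"tx":-0.364,"ty":0.942,"tz":0.07,"ax":0,"ay":0,"az":0,"hand":1},{"tx":-0.364,"ty":0.942,"tz":0.07,"ax":0,"ay":0,"az":0,"hand":1},{"tx":-0.364,"ty":0.942,"tz":0.07,"ax":0,"ay":0,"az":0,"hand":1},{"tx":-0.364,"ty":0.942,"tz":0.07,"ax":0,"ay":0,"az":0,"hand":1},{"tx":-0.364,"ty":0.942,"tz":0.07,"ax":0,"ay":0,"az":0,"hand":1},{"tx":-0.364,"ty":0.942,"tz":0.07,"ax":0,"ay":0,"az":0,"hand":1},{"tx":-0.364,"ty":0.942,"tz":0.07,"ax":0,"ay":0,"az":0,"hand":1},{"tx":-0.364,"ty":0.942,"tz":0.07,"ax":0,"ay":0,"az":0,"hand":1},{"tx":-0.364,"ty":0.942,"tz":0.07,"ax":0,"ay":0,"az":0,"hand":1},{"tx":-0.364,"ty":0.942,"tz":0.07,"ax":0,"ay":0,"az":0,"hand":1},{"tx":-0.364,"ty":0.942,"tz":0.07,"ax":0,"ay":0,"az":0,"hand":1},{"tx":-0.364,"ty":0.942,"tz":0.07,"ax":0,"ay":0,"az":0,"hand":1},{"tx":0,"ty":0,"tz":0,"ax":0,"ay":0,"az":0,"hand":1},{"tx":0,"ty":0,"tz":0,"ax":0,"ay":0,"az":0,"hand":1}]'
python3 - <<'E'
from bx import *
boxes(('wrist',),[(.463,-.4385)])
plan(.4372,-.4414,.0205,.112)
E
```

```text
t: 43.2
ee_pos: [0.4373, -0.4413, 0.2504]
eef_rot: [-0.0, 0.998, 0.056, 0.0]
ft_force: [0.4, 0.5, -0.1]
gripper_width: 0.0855
grasp_force: 0.0
(0.463, -0.4385) []
pos [ 0.4376 -0.4408  0.2506] yaw 0.113 tilt [0.     0.0002] f [-0.1  0.1  0.5] w 0.0852 g 0.0 t 43.3 q6 0.49
az units first 0.01 then tx ty tz units [-0.02  0.02  9.2 ]
```

```bash
python3 -m jog '[{"tx":0,"ty":0,"tz":1,"ax":0,"ay":0,"az":0,"hand":1},{"tx":0,"ty":0,"tz":1,"ax":0,"ay":0,"az":0,"hand":1},{"tx":0,"ty":0,"tz":1,"ax":0,"ay":0,"az":0,"hand":1},{"tx":0,"ty":0,"tz":1,"ax":0,"ay":0,"az":0,"hand":1},{"tx":0,"ty":0,"tz":1,"ax":0,"ay":0,"az":0,"hand":1},{"tx":0,"ty":0,"tz":1,"ax":0,"ay":0,"az":0,"hand":1},{"tx":0,"ty":0,"tz":1,"ax":0,"ay":0,"az":0,"hand":1},{"tx":0,"ty":0,"tz":1,"ax":0,"ay":0,"az":0,"hand":1},{"tx":0,"ty":0,"tz":0.7,"ax":0,"ay":0,"az":0,"hand":1},{"tx":0,"ty":0,"tz":0.4,"ax":0,"ay":0,"az":0,"hand":1},{"tx":0,"ty":0,"tz":0.1,"ax":0,"ay":0,"az":0,"hand":1},{"tx":0,"ty":0,"tz":0,"ax":0,"ay":0,"az":0,"hand":0},{"tx":0,"ty":0,"tz":0,"ax":0,"ay":0,"az":0,"hand":0},{"tx":0,"ty":0,"tz":0,"ax":0,"ay":0,"az":0,"hand":0},{"tx":0,"ty":0,"tz":0,"ax":0,"ay":0,"az":0,"hand":0},{"tx":0,"ty":0,"tz":0,"ax":0,"ay":0,"az":0,"hand":0}]'; python3 -m jog '[{"tx":0,"ty":0,"tz":-0.5,"ax":0,"ay":0,"az":0,"hand":0},{"tx":0,"ty":0,"tz":-1,"ax":0,"ay":0,"az":0,"hand":0},{"tx":0,"ty":0,"tz":-1,"ax":0,"ay":0,"az":0,"hand":0},{"tx":0,"ty":0,"tz":-1,"ax":0,"ay":0,"az":0,"hand":0},{"tx":0,"ty":0,"tz":-1,"ax":0,"ay":0,"az":0,"hand":0},{"tx":0,"ty":0,"tz":0,"ax":0,"ay":0,"az":0,"hand":0}]'; python3 - <<'E'
from h import *
c,s=np.cos(.056),np.sin(.056)
G=np.array([.6205,-.1183]); ex=np.array([c,s]); ey=np.array([-s,c])
O=np.array([.659,-.1305])
# box centre: guide y=-46.5 => TCP y = G + ey*(-.0485); machine x=-.064; tool is 26 mm behind
yg=(G-O)@ey-.0485
t=O+ex*(-.064-.026)+ey*yg
print('target',t, 'G machine x',(G-O)@ex,'y',(G-O)@ey)
plan(t[0],t[1],.11,.056)
E
```

```text
t: 45.3
ee_pos: [0.4379, -0.4423, 0.0218]
eef_rot: [0.001, 0.998, 0.056, 0.001]
ft_force: [-0.2, 0.5, 5.1]
gripper_width: 0.051
grasp_force: 65.5
t: 46.05
ee_pos: [0.4381, -0.4424, 0.1355]
eef_rot: [0.002, 0.998, 0.056, 0.001]
ft_force: [-0.3, 0.0, -0.9]
gripper_width: 0.0504
grasp_force: 64.8
target [ 0.57105328 -0.16964806] G machine x -0.03775680480440139 y 0.014335748706026167
pos [ 0.4381 -0.4424  0.1355] yaw 0.112 tilt [ 0.0026 -0.0038] f [-0.3  0.  -0.9] w 0.0504 g 64.8 t 46.0 q6 0.49
az units first 0.4 then tx ty tz units [  5.92 -10.6    1.02]
```

```bash
python3 -m jog '[{"tx":0,"ty":0,"tz":0,"ax":0,"ay":0,"az":0.4,"hand":0},{"tx":0.538,"ty":-0.964,"tz":0,"ax":0,"ay":0,"az":0,"hand":0},{"tx":0.538,"ty":-0.964,"tz":0,"ax":0,"ay":0,"az":0,"hand":0},{"tx":0.538,"ty":-0.964,"tz":0,"ax":0,"ay":0,"az":0,"hand":0},{"tx":0.538,"ty":-0.964,"tz":0,"ax":0,"ay":0,"az":0,"hand":0},{"tx":0.538,"ty":-0.964,"tz":0,"ax":0,"ay":0,"az":0,"hand":0},{"tx":0.538,"ty":-0.964,"tz":0,"ax":0,"ay":0,"az":0,"hand":0},{"tx":0.538,"ty":-0.964,"tz":0,"ax":0,"ay":0,"az":0,"hand":0},{"tx":0.538,"ty":-0.964,"tz":0,"ax":0,"ay":0,"az":0,"hand":0},{"tx":0.538,"ty":-0.964,"tz":0,"ax":0,"ay":0,"az":0,"hand":0},{"tx":0.538,"ty":-0.964,"tz":0,"ax":0,"ay":0,"az":0,"hand":0},{"tx":0.538,"ty":-0.964,"tz":0,"ax":0,"ay":0,"az":0,"hand":0},{"tx":0,"ty":0,"tz":0,"ax":0,"ay":0,"az":0,"hand":0},{"tx":0,"ty":0,"tz":0,"ax":0,"ay":0,"az":0,"hand":0}]'; python3 - <<'E'
from h import *
plan(.57105,-.16965,.0535,.056)
save('wrist','w6.png')
for c in('scene','side','wrist'):
    if c!='wrist': save(c,c+'6.png')
    for n in('guide','grip','box0','nose'): print(c,n,[(round(d['p'],2),np.round(d['position'],3).tolist()) for d in mark_of(c,n)[:4]])
E
```

```text
t: 47.8
ee_pos: [0.5694, -0.1685, 0.1321]
eef_rot: [-0.0, 1.0, 0.028, -0.001]
ft_force: [0.1, -0.9, -1.1]
gripper_width: 0.0507
grasp_force: 64.8
pos [ 0.5694 -0.1685  0.1321] yaw 0.056 tilt [-0.0016  0.0005] f [ 0.1 -0.9 -1.1] w 0.0507 g 64.8 t 47.8 q6 1.04
az units first 0.0 then tx ty tz units [0.07 0.05 3.14]
scene guide [(0.63, [0.617, -0.119, 0.031])]
scene grip [(0.49, [0.622, -0.12, 0.083]), (0.42, [0.421, -0.61, 0.001])]
scene box0 [(0.89, [0.45, 0.329, 0.001]), (0.7, [0.421, 0.16, -0.004])]
scene nose [(0.74, [0.682, 0.008, 0.132]), (0.72, [0.656, -0.13, 0.067])]
side guide [(0.67, [0.619, -0.122, 0.033]), (0.34, [0.3, 0.298, -0.001]), (0.27, [0.597, -0.171, 0.11])]
side grip [(0.69, [0.619, -0.119, 0.086])]
side box0 [(0.7, [0.451, 0.332, -0.0]), (0.66, [0.6, -0.167, 0.109]), (0.64, [0.426, 0.159, 0.004]), (0.34, [0.418, -0.608, 0.001])]
side nose [(0.88, [0.659, -0.126, 0.068]), (0.46, [0.596, 0.372, 0.011]), (0.21, [0.419, 0.16, -0.001])]
wrist guide [(0.79, [0.621, -0.122, 0.027])]
wrist grip [(0.78, [0.62, -0.12, 0.087])]
wrist box0 [(0.82, [0.591, -0.167, 0.113])]
wrist nose [(0.96, [0.659, -0.131, 0.07])]
```

View pics/w6.png

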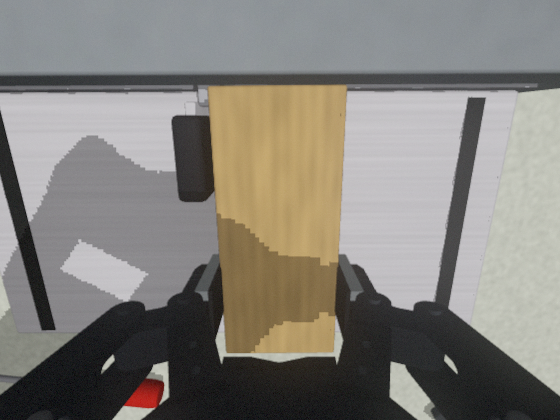

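The wrist view shows the box held square, front edge at row 86, rear at row 353, and its left side at columns 210-225 just right of the guide grip. The nose's front edge is at row 73.

```bash
python3 - <<'E'
from h import *
ci=camera_info('wrist'); p=status.read_state()['ee_pos']; c,s=np.cos(.056),np.sin(.056); ex=np.array([c,s]); ey=np.array([-s,c])
zt=p[2]-.0218+.026
for nm,u,v,z in [('front',278,86,zt),('rear',280,353,zt),('L',218,260,zt),('R',340,260,zt),('nose top edge?',440,74,.11),('nose low edge?',440,88,.066),('nose low88',100,90,.066),('table/rail?',440,92,.046)]:
    P=plane(ci,u,v,z)[:2]-p[:2]; print(nm,'rel TCP along',round(P@ex,4),'across',round(P@ey,4))
print(ci['cam_to_world'][:3,3]-p)
E
```

```text
front rel TCP along 0.0855 across 0.0004
rear rel TCP along -0.0331 across -0.0003
L rel TCP along 0.0156 across 0.0264
R rel TCP along 0.0156 across -0.0262
nose top edge? rel TCP along 0.093 across -0.0716
nose low edge? rel TCP along 0.0912 across -0.094
nose low88 rel TCP along 0.0902 across 0.1046
table/rail? rel TCP along 0.0906 across -0.1042
[0.07377049 0.0043622  0.12505615]
```

```bash
python3 -m jog '[{"tx":0.1,"ty":0.05,"tz":0.3,"ax":0,"ay":0,"az":0,"hand":0},{"tx":0,"ty":0,"tz":0.6,"ax":0,"ay":0,"az":0,"hand":0},{"tx":0,"ty":0,"tz":0.7,"ax":0,"ay":0,"az":0,"hand":0},{"tx":0,"ty":0,"tz":0.6,"ax":0,"ay":0,"az":0,"hand":0},{"tx":0,"ty":0,"tz":0.4,"ax":0,"ay":0,"az":0,"hand":0},{"tx":0,"ty":0,"tz":0.3,"ax":0,"ay":0,"az":0,"hand":0},{"tx":0,"ty":0,"tz":0.15,"ax":0,"ay":0,"az":0,"hand":0},{"tx":0,"ty":0,"tz":0.05,"ax":0,"ay":0,"az":0,"hand":0},{"tx":0,"ty":0,"tz":0,"ax":0,"ay":0,"az":0,"hand":0},{"tx":0,"ty":0,"tz":0,"ax":0,"ay":0,"az":0,"hand":0}]'
```

```text
t: 49.8
ee_pos: [0.5729, -0.1696, 0.056]
eef_rot: [0.0, 1.0, 0.028, 0.0]
ft_force: [0.1, 0.4, -0.7]
gripper_width: 0.0508
grasp_force: 64.8
```

```bash
python3 -m jog '[{"tx":-0.05,"ty":0,"tz":0.1,"ax":0,"ay":0,"az":0,"hand":0},{"tx":0,"ty":0,"tz":0.05,"ax":0,"ay":0,"az":0,"hand":0},{"tx":0,"ty":0,"tz":0,"ax":0,"ay":0,"az":0,"hand":0}]';  python3 -m jog '[{"tx":0,"ty":0,"tz":0,"ax":0,"ay":0,"az":0,"hand":1},{"tx":0,"ty":0,"tz":0,"ax":0,"ay":0,"az":0,"hand":1},{"tx":0,"ty":0,"tz":0,"ax":0,"ay":0,"az":0,"hand":1},{"tx":0,"ty":0,"tz":-0.4,"ax":0,"ay":0,"az":0,"hand":1},{"tx":0,"ty":0,"tz":-1,"ax":0,"ay":0,"az":0,"hand":1},{"tx":0,"ty":0,"tz":-1,"ax":0,"ay":0,"az":0,"hand":1},{"tx":0,"ty":0,"tz":-1,"ax":0,"ay":0,"az":0,"hand":1},{"tx":0,"ty":0,"tz":-1,"ax":0,"ay":0,"az":0,"hand":1},{"tx":0,"ty":0,"tz":-1,"ax":0,"ay":0,"az":0,"hand":1},{"tx":0,"ty":0,"tz":-1,"ax":0,"ay":0,"az":0,"hand":1},{"tx":0,"ty":0,"tz":-1,"ax":0,"ay":0,"az":0,"hand":1},{"tx":0,"ty":0,"tz":-1,"ax":0,"ay":0,"az":0,"hand":1},{"tx":0,"ty":0,"tz":0,"ax":0,"ay":0,"az":0,"hand":1}]'; python3 - <<'E'
from h import *
ci=camera_info('wrist'); save('wrist','w7.png')
m=masknear('wrist','box0',(.597,-.167,.05),ci)
r=bestfit('box0',[(ci,m[1].astype(np.float32))],.597,-.167,.03,[.0,.1]); print(r)
d=np.array(r[:2])-[.659,-.1305]; c,s=np.cos(.056),np.sin(.056); print('machine',d@[c,s],d@[-s,c],'guide y',d@[-s,c]-.01434+.002)
from bx import boxes
boxes(('scene','side'),[(.42,.158),(.449,.33)])
# B: grip at local -.026
plan(.4235,.3285,.28,-.01)
E
```

```text
t: 50.18
ee_pos: [0.5714, -0.1695, 0.0519]
eef_rot: [0.0, 1.0, 0.028, 0.0]
ft_force: [-0.9, 0.3, 1.4]
gripper_width: 0.0507
grasp_force: 64.9
t: 51.8
ee_pos: [0.5725, -0.1701, 0.2649]
eef_rot: [0.001, 1.0, 0.028, 0.003]
ft_force: [-0.2, 0.5, -0.8]
gripper_width: 0.0853
grasp_force: 0.0
(np.float64(0.5978493470100195), np.float64(-0.16730052118517308), np.float64(0.062405132772394394), np.float64(0.022781968116760254))
machine -0.06311454604974605 -0.0333201860369338 guide y -0.045660186036933795
(0.42, 0.158) [('scene', [0.42, 0.158, 0.117, 0.058]), ('side', [0.424, 0.157, 0.138, 0.073])]
(0.449, 0.33) [('scene', [0.448, 0.329, -0.0, 0.085])]
pos [ 0.571  -0.1694  0.2608] yaw 0.056 tilt [-0.0015  0.0008] f [-0.3  0.4  0.1] w 0.0855 g 0.0 t 52.2 q6 1.04
az units first 0.48 then tx ty tz units [ -6.1  -19.85  -0.77]
```

View pics/w7.png

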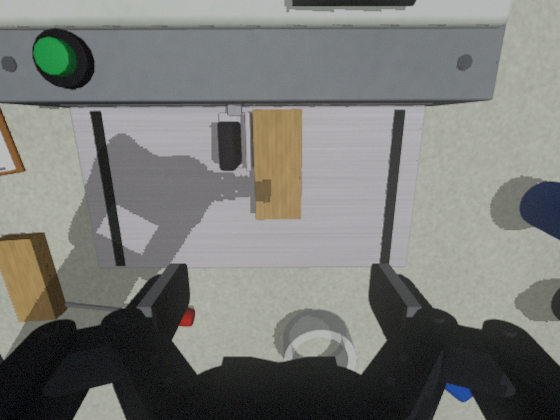

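The wrist view shows the first box lying square at (277,165), against the fence and close to the nose. Now the box at (0.449, 0.329).

```bash
python3 -m jog '[{"tx":-0.305,"ty":-0.993,"tz":-0.04,"ax":0,"ay":0,"az":0.48,"hand":1},{"tx":-0.305,"ty":-0.993,"tz":-0.04,"ax":0,"ay":0,"az":0,"hand":1},{"tx":-0.305,"ty":-0.993,"tz":-0.04,"ax":0,"ay":0,"az":0,"hand":1},{"tx":-0.305,"ty":-0.993,"tz":-0.04,"ax":0,"ay":0,"az":0,"hand":1},{"tx":-0.305,"ty":-0.993,"tz":-0.04,"ax":0,"ay":0,"az":0,"hand":1},{"tx":-0.305,"ty":-0.993,"tz":0,"ax":0,"ay":0,"az":0,"hand":1},{"tx":-0.305,"ty":-0.993,"tz":0,"ax":0,"ay":0,"az":0,"hand":1},{"tx":-0.305,"ty":-0.993,"tz":0,"ax":0,"ay":0,"az":0,"hand":1},{"tx":-0.305,"ty":-0.993,"tz":0,"ax":0,"ay":0,"az":0,"hand":1},{"tx":-0.305,"ty":-0.993,"tz":0,"ax":0,"ay":0,"az":0,"hand":1},{"tx":-0.305,"ty":-0.993,"tz":0,"ax":0,"ay":0,"az":0,"hand":1},{"tx":-0.305,"ty":-0.993,"tz":0,"ax":0,"ay":0,"az":0,"hand":1},{"tx":-0.305,"ty":-0.993,"tz":0,"ax":0,"ay":0,"az":0,"hand":1},{"tx":-0.305,"ty":-0.993,"tz":0,"ax":0,"ay":0,"az":0,"hand":1},{"tx":-0.305,"ty":-0.993,"tz":0,"ax":0,"ay":0,"az":0,"hand":1},{"tx":-0.305,"ty":-0.993,"tz":0,"ax":0,"ay":0,"az":0,"hand":1},{"tx":-0.305,"ty":-0.993,"tz":0,"ax":0,"ay":0,"az":0,"hand":1},{"tx":-0.305,"ty":-0.993,"tz":0,"ax":0,"ay":0,"az":0,"hand":1},{"tx":0,"ty":0,"tz":0,"ax":0,"ay":0,"az":0,"hand":1},{"tx":0,"ty":0,"tz":0,"ax":0,"ay":0,"az":0,"hand":1}]'
python3 - <<'E'
from bx import *
boxes(('wrist','side'),[(.449,.329),(.421,.158)])
plan(.4235,.3285,.023,-.01)
E
```

```text
t: 54.7
ee_pos: [0.437, 0.2781, 0.2668]
eef_rot: [0.0, 1.0, -0.005, 0.0]
ft_force: [0.8, -0.9, -0.3]
gripper_width: 0.0856
grasp_force: 0.0
(0.449, 0.329) [('wrist', [0.452, 0.33, 0.013, 0.036]), ('side', [0.452, 0.328, 0.025, 0.038])]
(0.421, 0.158) [('wrist', [0.422, 0.161, 0.123, 0.042]), ('side', [0.423, 0.158, 0.124, 0.044])]
pos [0.4374 0.2778 0.2668] yaw -0.011 tilt [0.0001 0.    ] f [ 0.6 -0.4  0.3] w 0.0856 g 0.0 t 55.0 q6 1.93
az units first -0.01 then tx ty tz units [-0.58 -2.02  9.75]
```

```bash
python3 -m jog '[{"tx":0,"ty":0,"tz":0,"ax":0,"ay":0,"az":-0.16,"hand":1},{"tx":-0.17,"ty":-0.7,"tz":0.3,"ax":0,"ay":0,"az":0,"hand":1},{"tx":-0.15,"ty":-0.7,"tz":0.5,"ax":0,"ay":0,"az":0,"hand":1},{"tx":-0.15,"ty":-0.64,"tz":0.7,"ax":0,"ay":0,"az":0,"hand":1},{"tx":0,"ty":0,"tz":1,"ax":0,"ay":0,"az":0,"hand":1},{"tx":0,"ty":0,"tz":1,"ax":0,"ay":0,"az":0,"hand":1},{"tx":0,"ty":0,"tz":1,"ax":0,"ay":0,"az":0,"hand":1},{"tx":0,"ty":0,"tz":1,"ax":0,"ay":0,"az":0,"hand":1},{"tx":0,"ty":0,"tz":1,"ax":0,"ay":0,"az":0,"hand":1},{"tx":0,"ty":0,"tz":1,"ax":0,"ay":0,"az":0,"hand":1},{"tx":0,"ty":0,"tz":1,"ax":0,"ay":0,"az":0,"hand":1},{"tx":0,"ty":0,"tz":0.7,"ax":0,"ay":0,"az":0,"hand":1},{"tx":0,"ty":0,"tz":0.4,"ax":0,"ay":0,"az":0,"hand":1},{"tx":0,"ty":0,"tz":0.13,"ax":0,"ay":0,"az":0,"hand":1},{"tx":0,"ty":0,"tz":0,"ax":0,"ay":0,"az":0,"hand":1},{"tx":0,"ty":0,"tz":0,"ax":0,"ay":0,"az":0,"hand":0},{"tx":0,"ty":0,"tz":0,"ax":0,"ay":0,"az":0,"hand":0},{"tx":0,"ty":0,"tz":0,"ax":0,"ay":0,"az":0,"hand":0},{"tx":0,"ty":0,"tz":0,"ax":0,"ay":0,"az":0,"hand":0},{"tx":0,"ty":0,"tz":0,"ax":0,"ay":0,"az":0,"hand":0}]'; python3 -m jog '[{"tx":0,"ty":0,"tz":-0.5,"ax":0,"ay":0,"az":0,"hand":0},{"tx":0,"ty":0,"tz":-1,"ax":0,"ay":0,"az":0,"hand":0},{"tx":0,"ty":0,"tz":-1,"ax":0,"ay":0,"az":0,"hand":0},{"tx":0,"ty":0,"tz":-1,"ax":0,"ay":0,"az":0,"hand":0},{"tx":0,"ty":0,"tz":-1,"ax":0,"ay":0,"az":0,"hand":0},{"tx":0,"ty":0,"tz":-1,"ax":0,"ay":0,"az":0,"hand":0},{"tx":0,"ty":0,"tz":0,"ax":0,"ay":0,"az":0,"hand":0}]'; python3 -c "
from h import *
plan(.5695,-.1697,.15,.056)"
```

```text
t: 57.5
ee_pos: [0.4257, 0.3294, 0.0246]
eef_rot: [-0.0, 1.0, 0.006, 0.001]
ft_force: [-2.2, -0.2, 6.3]
gripper_width: 0.0506
grasp_force: 64.4
t: 58.38
ee_pos: [0.426, 0.3296, 0.1633]
eef_rot: [-0.001, 1.0, 0.006, 0.002]
ft_force: [-0.7, 0.0, 0.0]
gripper_width: 0.0505
grasp_force: 63.6
pos [0.426  0.3296 0.1633] yaw 0.012 tilt [0.0042 0.0021] f [-0.7  0.   0. ] w 0.0505 g 63.6 t 58.4 q6 2.01
az units first -0.32 then tx ty tz units [ 4.61 20.26  0.53]
```

```bash
python3 -m jog '[{"tx":0,"ty":0,"tz":0,"ax":0,"ay":0,"az":-0.32,"hand":0},{"tx":0.22,"ty":0.965,"tz":0,"ax":0,"ay":0,"az":0,"hand":0},{"tx":0.22,"ty":0.965,"tz":0,"ax":0,"ay":0,"az":0,"hand":0},{"tx":0.22,"ty":0.965,"tz":0,"ax":0,"ay":0,"az":0,"hand":0},{"tx":0.22,"ty":0.965,"tz":0,"ax":0,"ay":0,"az":0,"hand":0},{"tx":0.22,"ty":0.965,"tz":0,"ax":0,"ay":0,"az":0,"hand":0},{"tx":0.22,"ty":0.965,"tz":0,"ax":0,"ay":0,"az":0,"hand":0},{"tx":0.22,"ty":0.965,"tz":0,"ax":0,"ay":0,"az":0,"hand":0},{"tx":0.22,"ty":0.965,"tz":0,"ax":0,"ay":0,"az":0,"hand":0},{"tx":0.22,"ty":0.965,"tz":0,"ax":0,"ay":0,"az":0,"hand":0},{"tx":0.22,"ty":0.965,"tz":0,"ax":0,"ay":0,"az":0,"hand":0},{"tx":0.22,"ty":0.965,"tz":0,"ax":0,"ay":0,"az":0,"hand":0},{"tx":0.22,"ty":0.965,"tz":0,"ax":0,"ay":0,"az":0,"hand":0},{"tx":0.22,"ty":0.965,"tz":0,"ax":0,"ay":0,"az":0,"hand":0},{"tx":0.22,"ty":0.965,"tz":0,"ax":0,"ay":0,"az":0,"hand":0},{"tx":0.22,"ty":0.965,"tz":0,"ax":0,"ay":0,"az":0,"hand":0},{"tx":0.22,"ty":0.965,"tz":0,"ax":0,"ay":0,"az":0,"hand":0},{"tx":0.22,"ty":0.965,"tz":0,"ax":0,"ay":0,"az":0,"hand":0},{"tx":0.2,"ty":0.965,"tz":0,"ax":0,"ay":0,"az":0,"hand":0},{"tx":0.2,"ty":0.965,"tz":0,"ax":0,"ay":0,"az":0,"hand":0}]'; python3 -m jog '[{"tx":0.15,"ty":0.6,"tz":0.1,"ax":0,"ay":0,"az":0,"hand":0},{"tx":0,"ty":0.33,"tz":0.2,"ax":0,"ay":0,"az":0,"hand":0},{"tx":0,"ty":0,"tz":0.2,"ax":0,"ay":0,"az":0,"hand":0},{"tx":0,"ty":0,"tz":0,"ax":0,"ay":0,"az":0,"hand":0},{"tx":0,"ty":0,"tz":0,"ax":0,"ay":0,"az":0,"hand":0}]'; cat > rel.py <<'E'
# where does the held box sit in the hand: front edge found in the wrist picture from its mask
from h import *
import sys
h=float(sys.argv[1])   # box bottom below TCP
tx,ty=float(sys.argv[2]),float(sys.argv[3])
plan(tx,ty,float(sys.argv[4]),.056)
ci=camera_info('wrist'); s=status.read_state(); p=np.array(s['ee_pos']); snapshot('wrist')
c,sn=np.cos(.056),np.sin(.056)
m=masknear('wrist','box0',(p[0]+.026,p[1],p[2]-h+.026),ci); print(m[0],m[1].sum())
r=bestfit('box0',[(ci,m[1].astype(np.float32))],p[0]+.026,p[1],p[2]-h,[.0,.1])
d=np.array(r[:2])-p[:2]; print('box in tool',d@[c,sn],d@[-sn,c],'yaw',r[2],'err',r[3])
d=np.array(r[:2])-[.659,-.1305]; print('machine x',d@[c,sn],'guide y',d@[-sn,c]-.01234)
E
python3 rel.py .0246 .5714 -.1695 .0815
```

```text
t: 60.88
ee_pos: [0.5539, -0.1238, 0.1602]
eef_rot: [-0.0, 1.0, 0.028, -0.001]
ft_force: [0.3, -0.1, -0.9]
gripper_width: 0.0505
grasp_force: 63.6
t: 61.5
ee_pos: [0.5591, -0.1452, 0.1485]
eef_rot: [-0.0, 1.0, 0.029, -0.0]
ft_force: [-0.8, -0.5, -1.1]
gripper_width: 0.0506
grasp_force: 63.6
pos [ 0.5591 -0.1452  0.1485] yaw 0.057 tilt [-0.0001  0.0002] f [-0.8 -0.5 -1.1] w 0.0506 g 63.6 t 61.5 q6 1.06
az units first 0.01 then tx ty tz units [0.44 1.   2.68]
24.060169735365964 31510
box in tool 0.025542300737152183 0.0003912645129610369 yaw 0.05648383905874918 err 0.034661293029785156
machine x -0.07506475322903783 guide y -0.020993857919643588
```

```bash
python3 -m jog '[{"tx":0.22,"ty":0.5,"tz":0,"ax":0,"ay":0,"az":0,"hand":0},{"tx":0.22,"ty":0.5,"tz":0,"ax":0,"ay":0,"az":0,"hand":0},{"tx":0,"ty":0,"tz":0.3,"ax":0,"ay":0,"az":0,"hand":0},{"tx":0,"ty":0,"tz":0.6,"ax":0,"ay":0,"az":0,"hand":0},{"tx":0,"ty":0,"tz":0.6,"ax":0,"ay":0,"az":0,"hand":0},{"tx":0,"ty":0,"tz":0.5,"ax":0,"ay":0,"az":0,"hand":0},{"tx":0,"ty":0,"tz":0.3,"ax":0,"ay":0,"az":0,"hand":0},{"tx":0,"ty":0,"tz":0.2,"ax":0,"ay":0,"az":0,"hand":0},{"tx":0,"ty":0,"tz":0,"ax":0,"ay":0,"az":0,"hand":0},{"tx":0,"ty":0,"tz":0,"ax":0,"ay":0,"az":0,"hand":0}]'; python3 -c "
from h import *
plan(.5712,-.1695,.081,.056)"
```

```text
t: 62.85
ee_pos: [0.5719, -0.1703, 0.0866]
eef_rot: [0.0, 1.0, 0.028, 0.0]
ft_force: [0.5, -0.2, -0.9]
gripper_width: 0.0502
grasp_force: 63.6
pos [ 0.5719 -0.1703  0.0866] yaw 0.056 tilt [ 0.0009 -0.0005] f [ 0.5 -0.2 -0.9] w 0.0502 g 63.6 t 62.9 q6 1.04
az units first 0.0 then tx ty tz units [-0.03 -0.03  0.22]
```

```bash
python3 -m jog '[{"tx":-0.03,"ty":-0.03,"tz":0.12,"ax":0,"ay":0,"az":0,"hand":0},{"tx":0,"ty":0,"tz":0.1,"ax":0,"ay":0,"az":0,"hand":0},{"tx":0,"ty":0,"tz":0,"ax":0,"ay":0,"az":0,"hand":0},{"tx":0,"ty":0,"tz":0,"ax":0,"ay":0,"az":0,"hand":0}]';  python3 -m jog '[{"tx":0,"ty":0,"tz":0,"ax":0,"ay":0,"az":0,"hand":1},{"tx":0,"ty":0,"tz":0,"ax":0,"ay":0,"az":0,"hand":1},{"tx":0,"ty":0,"tz":0,"ax":0,"ay":0,"az":0,"hand":1},{"tx":0,"ty":0,"tz":-0.4,"ax":0,"ay":0,"az":0,"hand":1},{"tx":0,"ty":0,"tz":-1,"ax":0,"ay":0,"az":0,"hand":1},{"tx":0,"ty":0,"tz":-1,"ax":0,"ay":0,"az":0,"hand":1},{"tx":0,"ty":0,"tz":-1,"ax":0,"ay":0,"az":0,"hand":1},{"tx":0,"ty":0,"tz":-1,"ax":0,"ay":0,"az":0,"hand":1},{"tx":0,"ty":0,"tz":-1,"ax":0,"ay":0,"az":0,"hand":1},{"tx":0,"ty":0,"tz":-1,"ax":0,"ay":0,"az":0,"hand":1},{"tx":0,"ty":0,"tz":-1,"ax":0,"ay":0,"az":0,"hand":1},{"tx":0,"ty":0,"tz":0,"ax":0,"ay":0,"az":0,"hand":1},{"tx":0,"ty":0,"tz":0,"ax":0,"ay":0,"az":0,"hand":1}]'; python3 - <<'E'
from h import *
from bx import boxes
ci=camera_info('wrist'); save('wrist','w8.png')
m=masknear('wrist','box0',(.597,-.167,.07),ci)
two=[B(-.06,.06,-.026,.026,0,.052)]
r=min((fit(two,[(ci,m[1].astype(np.float32))],.597,-.167,a,.03) for a in(0,.1)),key=lambda r:r[3])
r1=bestfit('box0',[(ci,m[1].astype(np.float32))],.597,-.167,.056,[.0,.1]); print(r,r1)
for q in(r,r1):
  d=np.array(q[:2])-[.659,-.1305]; c,s=np.cos(.056),np.sin(.056); print('machine',d@[c,s],'guide y',d@[-s,c]-.01234)
boxes(('scene','side'),[(.422,.159)])
E
```

```text
t: 63.35
ee_pos: [0.5707, -0.1694, 0.0806]
eef_rot: [0.0, 1.0, 0.028, 0.0]
ft_force: [-0.3, -0.2, 0.3]
gripper_width: 0.0506
grasp_force: 63.6
t: 64.97
ee_pos: [0.5703, -0.1692, 0.2647]
eef_rot: [-0.0, 1.0, 0.028, -0.001]
ft_force: [0.1, 0.0, -0.4]
gripper_width: 0.0855
grasp_force: 0.0
(np.float64(0.597), np.float64(-0.167), np.float64(0.0), np.float64(1.0)) (np.float64(0.597), np.float64(-0.167), np.float64(0.0), np.float64(1.0))
machine -0.06394574123996086 guide y -0.04531259736920912
machine -0.06394574123996086 guide y -0.04531259736920912
(0.422, 0.159) [('scene', [0.419, 0.16, 0.093, 0.067]), ('side', [0.425, 0.157, 0.137, 0.053])]
```

View pics/w8.png

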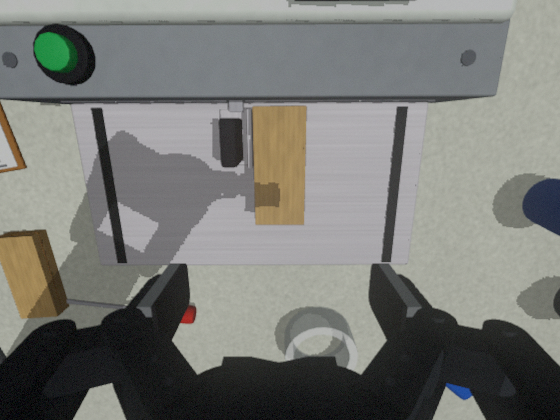

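The wrist view shows the two-box stack square at (279,165). The last box is at the left, at (33,275), with the screwdriver tip at (68,300) beside its rear half. I'll grip that box at its front end and half-turn it.

```bash
python3 -c "
from h import *
plan(.448,.1622,.26,.056)"
```

```text
pos [ 0.5704 -0.1692  0.2647] yaw 0.056 tilt [-0.0013  0.0007] f [ 0.8 -0.5  0. ] w 0.0854 g 0.0 t 65.3 q6 1.04
az units first 0.0 then tx ty tz units [ -4.15 -13.51   0.19]
```

```bash
python3 -m jog '[{"tx":-0.3,"ty":-0.965,"tz":0,"ax":0,"ay":0,"az":0,"hand":1},{"tx":-0.3,"ty":-0.965,"tz":0,"ax":0,"ay":0,"az":0,"hand":1},{"tx":-0.3,"ty":-0.965,"tz":0,"ax":0,"ay":0,"az":0,"hand":1},{"tx":-0.3,"ty":-0.965,"tz":0,"ax":0,"ay":0,"az":0,"hand":1},{"tx":-0.3,"ty":-0.965,"tz":0,"ax":0,"ay":0,"az":0,"hand":1},{"tx":-0.3,"ty":-0.965,"tz":0,"ax":0,"ay":0,"az":0,"hand":1},{"tx":-0.3,"ty":-0.965,"tz":0,"ax":0,"ay":0,"az":0,"hand":1},{"tx":-0.3,"ty":-0.965,"tz":0,"ax":0,"ay":0,"az":0,"hand":1},{"tx":-0.3,"ty":-0.965,"tz":0,"ax":0,"ay":0,"az":0,"hand":1},{"tx":-0.3,"ty":-0.965,"tz":0,"ax":0,"ay":0,"az":0,"hand":1},{"tx":-0.3,"ty":-0.965,"tz":0,"ax":0,"ay":0,"az":0,"hand":1},{"tx":-0.3,"ty":-0.965,"tz":0,"ax":0,"ay":0,"az":0,"hand":1},{"tx":-0.3,"ty":-0.965,"tz":0,"ax":0,"ay":0,"az":0,"hand":1},{"tx":-0.25,"ty":-0.965,"tz":0,"ax":0,"ay":0,"az":0,"hand":1},{"tx":0,"ty":0,"tz":0,"ax":0,"ay":0,"az":0,"hand":1}]'; python3 - <<'E'
from bx import *
boxes(('wrist',),[(.422,.159)])
E
python3 -m jog '[{"tx":0,"ty":0,"tz":0,"ax":0,"ay":0,"az":-1,"hand":1},{"tx":0,"ty":0,"tz":0,"ax":0,"ay":0,"az":-1,"hand":1},{"tx":0,"ty":0,"tz":0,"ax":0,"ay":0,"az":-1,"hand":1},{"tx":0,"ty":0,"tz":0,"ax":0,"ay":0,"az":-1,"hand":1},{"tx":0,"ty":0,"tz":0,"ax":0,"ay":0,"az":-1,"hand":1},{"tx":0,"ty":0,"tz":0,"ax":0,"ay":0,"az":-1,"hand":1},{"tx":0,"ty":0,"tz":0,"ax":0,"ay":0,"az":-1,"hand":1},{"tx":0,"ty":0,"tz":0,"ax":0,"ay":0,"az":-1,"hand":1},{"tx":0,"ty":0,"tz":0,"ax":0,"ay":0,"az":-1,"hand":1},{"tx":0,"ty":0,"tz":0,"ax":0,"ay":0,"az":-1,"hand":1},{"tx":0,"ty":0,"tz":0,"ax":0,"ay":0,"az":-1,"hand":1},{"tx":0,"ty":0,"tz":0,"ax":0,"ay":0,"az":-1,"hand":1},{"tx":0,"ty":0,"tz":0,"ax":0,"ay":0,"az":-1,"hand":1},{"tx":0,"ty":0,"tz":0,"ax":0,"ay":0,"az":-1,"hand":1},{"tx":0,"ty":0,"tz":0,"ax":0,"ay":0,"az":-1,"hand":1},{"tx":0,"ty":0,"tz":0,"ax":0,"ay":0,"az":-1,"hand":1},{"tx":0,"ty":0,"tz":0,"ax":0,"ay":0,"az":-1,"hand":1},{"tx":0,"ty":0,"tz":0,"ax":0,"ay":0,"az":-1,"hand":1},{"tx":0,"ty":0,"tz":0,"ax":0,"ay":0,"az":-1,"hand":1},{"tx":0,"ty":0,"tz":0,"ax":0,"ay":0,"az":-1,"hand":1}]'; python3 -m jog '[{"tx":0,"ty":0,"tz":0,"ax":0,"ay":0,"az":-1,"hand":1},{"tx":0,"ty":0,"tz":0,"ax":0,"ay":0,"az":-1,"hand":1},{"tx":0,"ty":0,"tz":0,"ax":0,"ay":0,"az":-1,"hand":1},{"tx":0,"ty":0,"tz":0,"ax":0,"ay":0,"az":0,"hand":1},{"tx":0,"ty":0,"tz":0,"ax":0,"ay":0,"az":0,"hand":1}]'; python3 - <<'E'
from bx import *
boxes(('side','wrist'),[(.422,.159)])
plan(.448,.1622,.0245,.122+np.pi)
E
```

```text
t: 67.15
ee_pos: [0.4471, 0.1635, 0.2656]
eef_rot: [0.0, 1.0, 0.03, 0.0]
ft_force: [0.5, -0.6, -1.1]
gripper_width: 0.0857
grasp_force: 0.0
(0.422, 0.159) [('wrist', [0.422, 0.161, 0.121, 0.03])]
t: 69.75
ee_pos: [0.4483, 0.1612, 0.2655]
eef_rot: [0.0, 0.144, 0.99, -0.0]
ft_force: [0.3, 0.9, -0.3]
gripper_width: 0.0851
grasp_force: 0.0
t: 70.38
ee_pos: [0.4482, 0.1616, 0.2655]
eef_rot: [0.0, -0.062, 0.998, -0.0]
ft_force: [0.6, 0.0, 0.6]
gripper_width: 0.0852
grasp_force: 0.0
(0.422, 0.159) [('side', [0.423, 0.158, 0.13, 0.048]), ('wrist', [0.422, 0.159, 0.128, 0.041])]
pos [0.4481 0.1619 0.2655] yaw -3.016 tilt [ 0. -0.] f [-0.9 -0.6  0.2] w 0.0858 g 0.0 t 70.6 q6 -1.59
az units first 0.02 then tx ty tz units [0.   0.01 9.64]
```

```bash
python3 -m jog '[{"tx":0,"ty":0,"tz":1,"ax":0,"ay":0,"az":0,"hand":1},{"tx":0,"ty":0,"tz":1,"ax":0,"ay":0,"az":0,"hand":1},{"tx":0,"ty":0,"tz":1,"ax":0,"ay":0,"az":0,"hand":1},{"tx":0,"ty":0,"tz":1,"ax":0,"ay":0,"az":0,"hand":1},{"tx":0,"ty":0,"tz":1,"ax":0,"ay":0,"az":0,"hand":1},{"tx":0,"ty":0,"tz":1,"ax":0,"ay":0,"az":0,"hand":1},{"tx":0,"ty":0,"tz":1,"ax":0,"ay":0,"az":0,"hand":1},{"tx":0,"ty":0,"tz":1,"ax":0,"ay":0,"az":0,"hand":1},{"tx":0,"ty":0,"tz":0.8,"ax":0,"ay":0,"az":0,"hand":1},{"tx":0,"ty":0,"tz":0.5,"ax":0,"ay":0,"az":0,"hand":1},{"tx":0,"ty":0,"tz":0.3,"ax":0,"ay":0,"az":0,"hand":1},{"tx":0,"ty":0,"tz":0,"ax":0,"ay":0,"az":0,"hand":1},{"tx":0,"ty":0,"tz":0,"ax":0,"ay":0,"az":0,"hand":0},{"tx":0,"ty":0,"tz":0,"ax":0,"ay":0,"az":0,"hand":0},{"tx":0,"ty":0,"tz":0,"ax":0,"ay":0,"az":0,"hand":0},{"tx":0,"ty":0,"tz":0,"ax":0,"ay":0,"az":0,"hand":0},{"tx":0,"ty":0,"tz":0,"ax":0,"ay":0,"az":0,"hand":0}]'; python3 -m jog '[{"tx":0,"ty":0,"tz":-0.5,"ax":0,"ay":0,"az":0,"hand":0},{"tx":0,"ty":0,"tz":-1,"ax":0,"ay":0,"az":0,"hand":0},{"tx":0,"ty":0,"tz":-1,"ax":0,"ay":0,"az":0,"hand":0},{"tx":0,"ty":0,"tz":-1,"ax":0,"ay":0,"az":0,"hand":0},{"tx":0,"ty":0,"tz":-1,"ax":0,"ay":0,"az":0,"hand":0},{"tx":0,"ty":0,"tz":-1,"ax":0,"ay":0,"az":0,"hand":0},{"tx":0,"ty":0,"tz":-1,"ax":0,"ay":0,"az":0,"hand":0},{"tx":0,"ty":0,"tz":-1,"ax":0,"ay":0,"az":0,"hand":0},{"tx":0,"ty":0,"tz":0,"ax":0,"ay":0,"az":0.9,"hand":0},{"tx":0,"ty":0,"tz":0,"ax":0,"ay":0,"az":1,"hand":0},{"tx":0,"ty":0,"tz":0,"ax":0,"ay":0,"az":1,"hand":0},{"tx":0,"ty":0,"tz":0,"ax":0,"ay":0,"az":1,"hand":0},{"tx":0,"ty":0,"tz":0,"ax":0,"ay":0,"az":1,"hand":0},{"tx":0,"ty":0,"tz":0,"ax":0,"ay":0,"az":1,"hand":0},{"tx":0,"ty":0,"tz":0,"ax":0,"ay":0,"az":1,"hand":0},{"tx":0,"ty":0,"tz":0,"ax":0,"ay":0,"az":1,"hand":0}]'
```

```text
t: 72.7
ee_pos: [0.4491, 0.1621, 0.0266]
eef_rot: [0.001, -0.063, 0.998, 0.0]
ft_force: [-0.1, -0.2, 6.0]
gripper_width: 0.0506
grasp_force: 63.1
t: 74.7
ee_pos: [0.4476, 0.1619, 0.2132]
eef_rot: [-0.0, 0.471, 0.882, -0.0]
ft_force: [0.3, -0.9, -1.2]
gripper_width: 0.0505
grasp_force: 62.4
```

```bash
python3 -m jog '[{"tx":0,"ty":0,"tz":0,"ax":0,"ay":0,"az":1,"hand":0},{"tx":0,"ty":0,"tz":0,"ax":0,"ay":0,"az":1,"hand":0},{"tx":0,"ty":0,"tz":0,"ax":0,"ay":0,"az":1,"hand":0},{"tx":0,"ty":0,"tz":0,"ax":0,"ay":0,"az":1,"hand":0},{"tx":0,"ty":0,"tz":0,"ax":0,"ay":0,"az":1,"hand":0},{"tx":0,"ty":0,"tz":0,"ax":0,"ay":0,"az":1,"hand":0},{"tx":0,"ty":0,"tz":0,"ax":0,"ay":0,"az":1,"hand":0},{"tx":0,"ty":0,"tz":0,"ax":0,"ay":0,"az":1,"hand":0},{"tx":0,"ty":0,"tz":0,"ax":0,"ay":0,"az":1,"hand":0},{"tx":0,"ty":0,"tz":0,"ax":0,"ay":0,"az":1,"hand":0},{"tx":0,"ty":0,"tz":0,"ax":0,"ay":0,"az":1,"hand":0},{"tx":0,"ty":0,"tz":0,"ax":0,"ay":0,"az":1,"hand":0},{"tx":0,"ty":0,"tz":0,"ax":0,"ay":0,"az":1,"hand":0},{"tx":0,"ty":0,"tz":0,"ax":0,"ay":0,"az":1,"hand":0},{"tx":0,"ty":0,"tz":0,"ax":0,"ay":0,"az":0.9,"hand":0},{"tx":0,"ty":0,"tz":0,"ax":0,"ay":0,"az":0.2,"hand":0},{"tx":0,"ty":0,"tz":0,"ax":0,"ay":0,"az":0,"hand":0}]'; python3 -c "
from h import *
plan(.564,-.155,.19,.056)"
```

```text
t: 76.82
ee_pos: [0.4479, 0.162, 0.2132]
eef_rot: [-0.0, 1.0, 0.029, -0.0]
ft_force: [-0.1, -0.3, -0.5]
gripper_width: 0.0505
grasp_force: 62.4
pos [0.4479 0.162  0.2132] yaw 0.058 tilt [-0.0001  0.    ] f [-0.1 -0.3 -0.5] w 0.0505 g 62.4 t 76.8 q6 1.62
az units first 0.01 then tx ty tz units [ 3.93 12.92  0.93]
```

```bash
python3 -m jog '[{"tx":0.302,"ty":0.97,"tz":0,"ax":0,"ay":0,"az":0,"hand":0},{"tx":0.302,"ty":0.97,"tz":0,"ax":0,"ay":0,"az":0,"hand":0},{"tx":0.302,"ty":0.97,"tz":0,"ax":0,"ay":0,"az":0,"hand":0},{"tx":0.302,"ty":0.97,"tz":0,"ax":0,"ay":0,"az":0,"hand":0},{"tx":0.302,"ty":0.97,"tz":0,"ax":0,"ay":0,"az":0,"hand":0},{"tx":0.302,"ty":0.97,"tz":0,"ax":0,"ay":0,"az":0,"hand":0},{"tx":0.302,"ty":0.97,"tz":0,"ax":0,"ay":0,"az":0,"hand":0},{"tx":0.302,"ty":0.97,"tz":0,"ax":0,"ay":0,"az":0,"hand":0},{"tx":0.302,"ty":0.97,"tz":0,"ax":0,"ay":0,"az":0,"hand":0},{"tx":0.302,"ty":0.97,"tz":0.1,"ax":0,"ay":0,"az":0,"hand":0},{"tx":0.302,"ty":0.97,"tz":0.2,"ax":0,"ay":0,"az":0,"hand":0},{"tx":0.302,"ty":0.97,"tz":0.2,"ax":0,"ay":0,"az":0,"hand":0},{"tx":0.302,"ty":0.97,"tz":0.2,"ax":0,"ay":0,"az":0,"hand":0},{"tx":0,"ty":0.3,"tz":0.2,"ax":0,"ay":0,"az":0,"hand":0},{"tx":0,"ty":0,"tz":0,"ax":0,"ay":0,"az":0,"hand":0},{"tx":0,"ty":0,"tz":0,"ax":0,"ay":0,"az":0,"hand":0},{"tx":0,"ty":0,"tz":0,"ax":0,"ay":0,"az":0,"hand":0}]'; python3 rel.py .0266 .5708 -.1695 .109
```

```text
t: 78.95
ee_pos: [0.5643, -0.1541, 0.1908]
eef_rot: [0.0, 1.0, 0.029, 0.0]
ft_force: [-0.7, -1.0, -1.4]
gripper_width: 0.0501
grasp_force: 62.5
pos [ 0.5643 -0.1541  0.1908] yaw 0.057 tilt [ 0.0004 -0.0001] f [-0.7 -1.  -1.4] w 0.0501 g 62.5 t 79.0 q6 1.05
az units first 0.01 then tx ty tz units [0.23 0.63 3.27]
30.836094319921564 31580
box in tool 0.029179548444835154 0.00036939098506652644 yaw 0.04489076606889249 err 0.030105292797088623
machine x -0.06669293504875078 guide y -0.03022467604602814
```

```bash
python3 -m jog '[{"tx":0.1,"ty":0.63,"tz":0,"ax":0,"ay":0,"az":0,"hand":0},{"tx":0,"ty":0,"tz":0.2,"ax":0,"ay":0,"az":0,"hand":0},{"tx":0,"ty":0,"tz":0.6,"ax":0,"ay":0,"az":0,"hand":0},{"tx":0,"ty":0,"tz":0.7,"ax":0,"ay":0,"az":0,"hand":0},{"tx":0,"ty":0,"tz":0.6,"ax":0,"ay":0,"az":0,"hand":0},{"tx":0,"ty":0,"tz":0.4,"ax":0,"ay":0,"az":0,"hand":0},{"tx":0,"ty":0,"tz":0.3,"ax":0,"ay":0,"az":0,"hand":0},{"tx":0,"ty":0,"tz":0.2,"ax":0,"ay":0,"az":0,"hand":0},{"tx":0,"ty":0,"tz":0,"ax":0,"ay":0,"az":0,"hand":0},{"tx":0,"ty":0,"tz":0,"ax":0,"ay":0,"az":0,"hand":0}]'; python3 -c "
from h import *
plan(.5675,-.1697,.109,.056)"
```

```text
t: 80.3
ee_pos: [0.568, -0.1705, 0.116]
eef_rot: [0.0, 1.0, 0.028, 0.0]
ft_force: [0.3, 0.1, -0.4]
gripper_width: 0.0508
grasp_force: 62.5
pos [ 0.568  -0.1705  0.116 ] yaw 0.056 tilt [ 0.0008 -0.0004] f [ 0.3  0.1 -0.4] w 0.0508 g 62.5 t 80.3 q6 1.03
az units first 0.0 then tx ty tz units [-0.02 -0.03  0.28]
```

```bash
python3 -m jog '[{"tx":-0.02,"ty":-0.03,"tz":0.15,"ax":0,"ay":0,"az":0,"hand":0},{"tx":0,"ty":0,"tz":0.1,"ax":0,"ay":0,"az":0,"hand":0},{"tx":0,"ty":0,"tz":0.03,"ax":0,"ay":0,"az":0,"hand":0},{"tx":0,"ty":0,"tz":0,"ax":0,"ay":0,"az":0,"hand":0},{"tx":0,"ty":0,"tz":0,"ax":0,"ay":0,"az":0,"hand":0}]';  python3 -m jog '[{"tx":0,"ty":0,"tz":0,"ax":0,"ay":0,"az":0,"hand":1},{"tx":0,"ty":0,"tz":0,"ax":0,"ay":0,"az":0,"hand":1},{"tx":0,"ty":0,"tz":0,"ax":0,"ay":0,"az":0,"hand":1},{"tx":0,"ty":0,"tz":-0.4,"ax":0,"ay":0,"az":0,"hand":1},{"tx":0,"ty":0,"tz":-1,"ax":0,"ay":0,"az":0,"hand":1},{"tx":0,"ty":0,"tz":-1,"ax":0,"ay":0,"az":0,"hand":1},{"tx":0,"ty":0,"tz":-1,"ax":0,"ay":0,"az":0,"hand":1},{"tx":0,"ty":0,"tz":-1,"ax":0,"ay":0,"az":0,"hand":1},{"tx":0,"ty":0,"tz":-1,"ax":0,"ay":0,"az":0,"hand":1},{"tx":0,"ty":0,"tz":-1,"ax":0,"ay":0,"az":0,"hand":1},{"tx":0,"ty":0,"tz":0,"ax":0,"ay":0,"az":0,"hand":1},{"tx":0,"ty":0,"tz":0,"ax":0,"ay":0,"az":0,"hand":1}]'; python3 - <<'E'
from h import *
save('wrist','w9.png'); save('scene','sc9.png'); save('side','s9.png')
for c in('scene','side','wrist'):
    for n in('box0','guide','start_top','scanner'): print(c,n,[(round(d['p'],2),np.round(d['position'],3).tolist()) for d in mark_of(c,n)[:5]])
a=cv2.imread('pics/w9.png'); b=cv2.imread('pics/s9.png')[100:260,180:340]; b=cv2.resize(b,(420,420),interpolation=2)
cv2.imwrite('pics/v9.png',cv2.resize(np.hstack([a,b]),(800,343)))
E
```

```text
t: 80.92
ee_pos: [0.5671, -0.1696, 0.1086]
eef_rot: [0.0, 1.0, 0.028, 0.0]
ft_force: [-1.0, 0.9, 0.9]
gripper_width: 0.0505
grasp_force: 62.6
t: 82.42
ee_pos: [0.5667, -0.1694, 0.2677]
eef_rot: [-0.0, 1.0, 0.028, -0.001]
ft_force: [-0.3, -0.7, -0.2]
gripper_width: 0.0854
grasp_force: 0.0
scene box0 [(0.8, [0.591, -0.17, 0.078]), (0.39, [0.597, -0.167, 0.057])]
scene guide [(0.6, [0.619, -0.118, 0.029]), (0.43, [0.597, 0.372, 0.012])]
scene start_top [(0.58, [0.684, 0.008, 0.131])]
scene scanner [(0.94, [0.598, 0.374, 0.012])]
side box0 [(0.74, [0.598, -0.17, 0.083]), (0.54, [0.66, -0.13, 0.004]), (0.5, [0.595, -0.165, 0.055]), (0.49, [0.599, -0.17, 0.029])]
side guide [(0.61, [0.617, -0.12, 0.031])]
side start_top [(0.41, [0.683, 0.01, 0.136]), (0.26, [0.622, 0.221, 0.002])]
side scanner [(0.83, [0.594, 0.374, 0.014])]
wrist box0 [(0.74, [0.591, -0.169, 0.08])]
wrist guide [(0.73, [0.622, -0.121, 0.029])]
wrist start_top [(0.58, [0.682, 0.01, 0.13])]
wrist scanner []
```

View pics/v9.png

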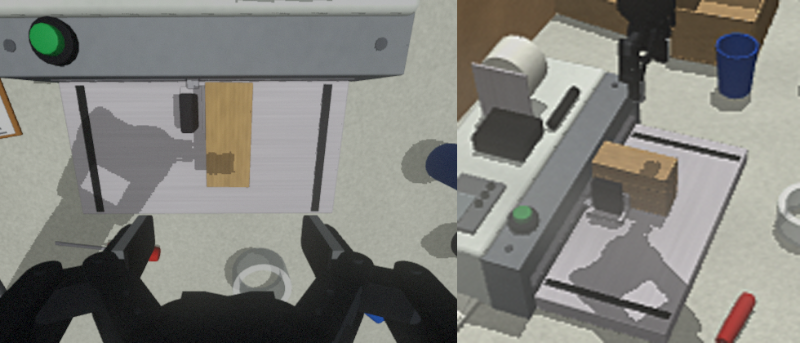

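The left half shows the stack square beside the guide at (229,134). The right half shows three boxes high in one flat stack at (635,180). I'll zoom in on the nose gap.

```bash
python3 - <<'E'
from h import *
a=cv2.imread('pics/w9.png')[70:240,200:340]; cv2.imwrite('pics/v9b.png',cv2.resize(a,None,fx=3.5,fy=3.5,interpolation=2))
g=cv2.cvtColor(cv2.imread('pics/w9.png'),cv2.COLOR_BGR2GRAY)
print(g[84:112,280].tolist())
ci=camera_info('wrist'); c,s=np.cos(.056),np.sin(.056)
for v in (88,90,92,94,96,98,100,102,104): 
    d=plane(ci,280,v,.109)[:2]-[.659,-.1305]; print(v,round(d@[c,s],4),end='; ')
E
```

```text
[128, 126, 125, 126, 126, 127, 125, 116, 92, 66, 53, 58, 81, 93, 73, 98, 124, 139, 139, 142, 143, 141, 141, 143, 143, 142, 142, 141]
88 0.0057; 90 0.0041; 92 0.0025; 94 0.0009; 96 -0.0008; 98 -0.0024; 100 -0.004; 102 -0.0057; 104 -0.0074;
```

View pics/v9b.png

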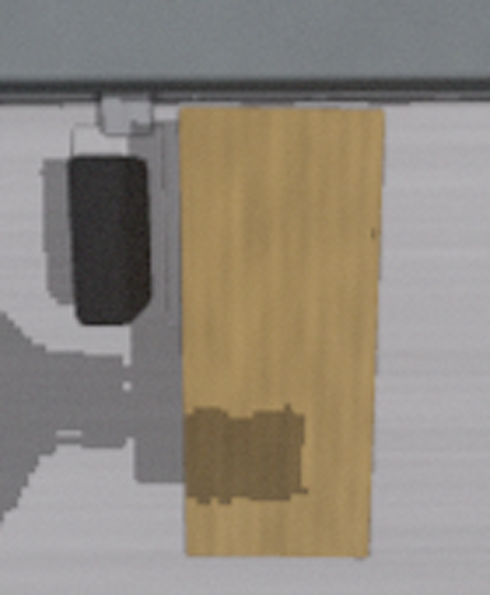

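The zoom shows about a 6 mm gap between the stack and the nose, and about 2 mm to the fence, square. That is inside limits, so I'll press the button.

```bash
python3 -c "
from h import *
plan(.684,.0105,.185,.056)"
```

```text
pos [ 0.5671 -0.1696  0.2686] yaw 0.056 tilt [ 0. -0.] f [-0.6  0.5 -0.6] w 0.0855 g 0.0 t 83.2 q6 1.03
az units first 0.0 then tx ty tz units [ 5.07 -6.93  3.34]
```

```bash
python3 -m jog '[{"tx":0.05,"ty":-0.86,"tz":0,"ax":0,"ay":0,"az":0,"hand":0},{"tx":0.22,"ty":-0.87,"tz":0,"ax":0,"ay":0,"az":0,"hand":0},{"tx":0.8,"ty":-0.87,"tz":0,"ax":0,"ay":0,"az":0,"hand":0},{"tx":0.8,"ty":-0.87,"tz":0,"ax":0,"ay":0,"az":0,"hand":0},{"tx":0.8,"ty":-0.87,"tz":0,"ax":0,"ay":0,"az":0,"hand":0},{"tx":0.8,"ty":-0.87,"tz":0,"ax":0,"ay":0,"az":0,"hand":0},{"tx":0.8,"ty":-0.86,"tz":0,"ax":0,"ay":0,"az":0,"hand":0},{"tx":0.8,"ty":-0.86,"tz":0.2,"ax":0,"ay":0,"az":0,"hand":0},{"tx":0,"ty":0,"tz":0.8,"ax":0,"ay":0,"az":0,"hand":0},{"tx":0,"ty":0,"tz":0.8,"ax":0,"ay":0,"az":0,"hand":0},{"tx":0,"ty":0,"tz":0.8,"ax":0,"ay":0,"az":0,"hand":0},{"tx":0,"ty":0,"tz":0.7,"ax":0,"ay":0,"az":0,"hand":0},{"tx":0,"ty":0,"tz":0,"ax":0,"ay":0,"az":0,"hand":0},{"tx":0,"ty":0,"tz":0,"ax":0,"ay":0,"az":0,"hand":0}]'; python3 - <<'E'
from h import *
plan(.684,.0105,.152,.056)
save('side','s10.png')
for c in('side','wrist'):
    if c=='wrist': snapshot(c)
    print(c,[(round(d['p'],2),np.round(d['position'],3).tolist()) for d in mark_of(c,'start_top')[:5]])
E
```

```text
t: 84.92
ee_pos: [0.6843, 0.0102, 0.1868]
eef_rot: [0.0, 1.0, 0.028, 0.001]
ft_force: [0.7, -0.6, 0.6]
gripper_width: 0.0002
grasp_force: 0.0
pos [0.6843 0.0102 0.1868] yaw 0.056 tilt [ 0.0012 -0.0002] f [ 0.7 -0.6  0.6] w 0.0002 g 0.0 t 84.9 q6 1.36
az units first 0.0 then tx ty tz units [-0.01 -0.01  1.39]
side [(0.62, [0.686, 0.011, 0.131]), (0.41, [0.595, 0.372, 0.004])]
wrist [(0.8, [0.679, 0.011, 0.132])]
```

```bash
python3 -m jog '[{"tx":-0.03,"ty":0,"tz":0.5,"ax":0,"ay":0,"az":0,"hand":0},{"tx":0,"ty":0,"tz":0.4,"ax":0,"ay":0,"az":0,"hand":0},{"tx":0,"ty":0,"tz":0.3,"ax":0,"ay":0,"az":0,"hand":0},{"tx":0,"ty":0,"tz":0,"ax":0,"ay":0,"az":0,"hand":0},{"tx":0,"ty":0,"tz":0,"ax":0,"ay":0,"az":0,"hand":0}]'; cat > ck2.py <<'E'
import sys
from plant import status
s=status.read_state(); f=s['ft_force']; p=s['ee_pos']
print([round(float(v),4) for v in p],[round(float(v),1) for v in f]); sys.exit(1 if f[2]>9 else 0)
E
python3 ck2.py && python3 -m jog '[{"tx":0,"ty":0,"tz":0.08,"ax":0,"ay":0,"az":0,"hand":0},{"tx":0,"ty":0,"tz":0,"ax":0,"ay":0,"az":0,"hand":0}]' >/dev/null && python3 ck2.py && python3 -m jog '[{"tx":0,"ty":0,"tz":0.08,"ax":0,"ay":0,"az":0,"hand":0},{"tx":0,"ty":0,"tz":0,"ax":0,"ay":0,"az":0,"hand":0}]' >/dev/null && python3 ck2.py && python3 -m jog '[{"tx":0,"ty":0,"tz":0.08,"ax":0,"ay":0,"az":0,"hand":0},{"tx":0,"ty":0,"tz":0,"ax":0,"ay":0,"az":0,"hand":0}]' >/dev/null && python3 ck2.py && python3 -m jog '[{"tx":0,"ty":0,"tz":0.08,"ax":0,"ay":0,"az":0,"hand":0},{"tx":0,"ty":0,"tz":0,"ax":0,"ay":0,"az":0,"hand":0}]' >/dev/null && python3 ck2.py && python3 -m jog '[{"tx":0,"ty":0,"tz":0.08,"ax":0,"ay":0,"az":0,"hand":0},{"tx":0,"ty":0,"tz":0,"ax":0,"ay":0,"az":0,"hand":0}]' >/dev/null && python3 ck2.py && python3 -m jog '[{"tx":0,"ty":0,"tz":0.08,"ax":0,"ay":0,"az":0,"hand":0},{"tx":0,"ty":0,"tz":0,"ax":0,"ay":0,"az":0,"hand":0}]' >/dev/null && python3 ck2.py && python3 -m jog '[{"tx":0,"ty":0,"tz":0.08,"ax":0,"ay":0,"az":0,"hand":0},{"tx":0,"ty":0,"tz":0,"ax":0,"ay":0,"az":0,"hand":0}]' >/dev/null && python3 ck2.py && python3 -m jog '[{"tx":0,"ty":0,"tz":0.08,"ax":0,"ay":0,"az":0,"hand":0},{"tx":0,"ty":0,"tz":0,"ax":0,"ay":0,"az":0,"hand":0}]' >/dev/null && python3 ck2.py
```

```text
t: 85.75
ee_pos: [0.6834, 0.0105, 0.1563]
eef_rot: [0.0, 1.0, 0.028, 0.0]
ft_force: [0.7, -0.6, 0.3]
gripper_width: 0.0001
grasp_force: 0.0
[0.6834, 0.0105, 0.1563] [0.7, -0.6, 0.3]
[0.6832, 0.0105, 0.1542] [0.1, 0.3, -0.1]
[0.683, 0.0105, 0.1518] [-0.4, 0.1, -0.2]
[0.683, 0.0105, 0.1497] [0.6, 0.8, -0.1]
[0.6833, 0.0105, 0.1483] [0.1, 0.0, 0.7]
[0.6834, 0.0105, 0.1463] [-0.4, 0.5, 3.5]
[0.6833, 0.0105, 0.1443] [-0.3, -0.3, 4.1]
[0.6834, 0.0105, 0.143] [-2.3, 0.9, 8.9]
[0.6835, 0.0105, 0.1429] [-6.7, 0.1, 14.8]
```

```bash
python3 -m jog '[{"tx":0,"ty":0,"tz":0,"ax":0,"ay":0,"az":0,"hand":0},{"tx":0,"ty":0,"tz":-0.3,"ax":0,"ay":0,"az":0,"hand":0},{"tx":0,"ty":0,"tz":-0.8,"ax":0,"ay":0,"az":0,"hand":0},{"tx":0,"ty":0,"tz":-1,"ax":0,"ay":0,"az":0,"hand":0},{"tx":0,"ty":0,"tz":-1,"ax":0,"ay":0,"az":0,"hand":0},{"tx":0,"ty":0,"tz":-1,"ax":0,"ay":0,"az":0,"hand":0},{"tx":-0.5,"ty":-0.3,"tz":-1,"ax":0,"ay":0,"az":0,"hand":0},{"tx":-0.8,"ty":-0.3,"tz":0,"ax":0,"ay":0,"az":0,"hand":0},{"tx":-0.8,"ty":-0.3,"tz":0,"ax":0,"ay":0,"az":0,"hand":0},{"tx":0,"ty":0,"tz":0,"ax":0,"ay":0,"az":0,"hand":0},{"tx":0,"ty":0,"tz":0,"ax":0,"ay":0,"az":0,"hand":0},{"tx":0,"ty":0,"tz":0,"ax":0,"ay":0,"az":0,"hand":0}]'; python3 - <<'E'
from h import *
save('side','s11.png'); save('scene','sc11.png')
a=cv2.imread('pics/s11.png')[90:300,90:370]; b=cv2.imread('pics/sc11.png')[150:330,130:430]
cv2.imwrite('pics/v11.png',np.hstack([cv2.resize(a,(400,300)),cv2.resize(b,(400,300))]))
for c in('scene','side'):
    for n in('box0','guide','scanner'): print(c,n,[(round(d['p'],2),np.round(d['position'],3).tolist()) for d in mark_of(c,n)[:5]])
E
```

```text
t: 89.25
ee_pos: [0.63, 0.0297, 0.2675]
eef_rot: [0.0, 1.0, 0.028, 0.0]
ft_force: [0.5, 0.5, -0.2]
gripper_width: -0.0001
grasp_force: 0.0
scene box0 [(0.92, [0.593, -0.171, 0.078]), (0.52, [0.596, -0.17, 0.057]), (0.34, [0.321, -0.411, 0.001])]
scene guide [(0.59, [0.621, -0.119, 0.028]), (0.5, [0.661, -0.132, 0.045])]
scene scanner [(0.63, [0.598, 0.372, 0.01])]
side box0 [(0.66, [0.599, -0.17, 0.082]), (0.56, [0.598, -0.169, 0.03]), (0.49, [0.595, -0.164, 0.056])]
side guide [(0.88, [0.618, -0.12, 0.034])]
side scanner [(0.69, [0.599, 0.372, 0.015]), (0.63, [0.301, 0.298, 0.0]), (0.23, [0.622, 0.22, 0.003])]
```

View pics/v11.png

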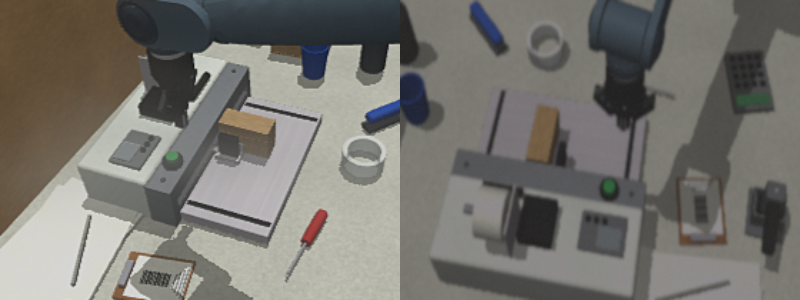

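Both views show the three-box stack beside the guide at (247,130) and (543,135). The scanner hangs in its holder, the other things on the bench look undisturbed, and no fourth box is visible. Handing in.

```bash
python3 -c "
from plant import hand_in
print(hand_in())"
```

```text
the job is handed in; nothing more can be done
None
```

The job is handed in, but no verdict came back: the barcode was scanned, the scanner rehung, the guide set in the notch, all three boxes stacked (about 6 mm off the nose, 2 mm off the fence), and the start button pressed fully down.

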